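# Assemble the idler pulley on its shaft

### The arm

A 6-joint arm with a two-finger parallel gripper is mounted at the origin on the work surface. World frame = base frame: x ahead of the robot, y to its left, z up, the work surface at z = 0. Lengths are in m, angles in rad, forces in N, time in s.
With the tool pointing down it reaches from about 0.35 to 0.975 m from the base axis. Payload 4.9 kg.
Tool frame: the origin (TCP) lies on the centre line of the jaws, within the pads' length; the fingertips stand 11 mm ahead of it and the grasp point (between the pads) lies 8 mm behind it; z points along the fingers, y is the direction in which the jaws open and shut (so a half turn about z gives the same grasp; the last joint's range is limited). The gripper opens to 85 mm and grips with 20 to 120 N. Pads are 22 mm wide; open, the fingers measure 114 mm over their backs; the gripper's body (76 mm by 85 mm) begins 54 mm behind the grasp point. The pads swing forward as they close: fully open they stand 13 mm farther back than shut.
Start: joints at [-1.393, 0.053, 1.613, -0, 1.476, -0.119], TCP at [0.183, -0.598, 0.242] pointing down, gripper open.
Joint ranges: [-3.01, 3.01], [-1.01, 2.22], [0.06, 2.58], [-1.02, 4.17], [0.09, 2.62], [-3.14, 3.14]. Speed limits (rad/s): [2.57, 2.57, 3.14, 3.14, 3.14, 3.14].

### API

Orientations are given as a rotation vector (axis times angle).
In Python, from station import ctrl gives the robot as it stands.
- The arm moves only by the tool send_rows, never from a script. Its argument "series" is a list of rows, each an object of numbers: "tx", "ty", "tz": the shift along the tool's x, y, z in cm; "wx", "wy", "wz": the turn, a rotation vector about the tool's x, y, z in rad; "jaw": the closure, from 0 (fully open) to 1 (shut). In form: [{"tx": .., "ty": .., "tz": .., "wx": .., "wy": .., "wz": .., "jaw": ..}, ...]. A call has 1 to 5 rows; each row shifts and turns the pose as measured when the row begins, along the tool's axes as they then stand; what a row does not reach is not made up. A row lasts 1/8 s, in which the tool goes at most 62.5 mm and 10.7 degrees, less where a joint would pass 70% of its speed; a pose out of reach is approached as far as the arm can. A call is refused whole if a number of a shift passes 6.25 or a number of a turn 0.188, either way. A call with a gripper value outside its range is refused whole. The fingers move at their own pace and stop on an object; "squeeze" is the grip in N (left out, the last holds). Time passes only in rows, so rows that do not move let the fingers close. It gives the time, the measured TCP pose, the force and the opening at its end, in the units of the state.
- ctrl.get_obs(): the state, without advancing time (a new reading comes with each control period).
- ctrl.get_image(name): name is "scene" or "top" or "wrist"; returns the picture (420x560x3 uint8, red, green, blue); there is no depth.
- ctrl.camera_info(name): a dict with "mtx" (3x3 intrinsics, pixels), "R" (3x3) and "t" (3): a world point X has camera coordinates R X + t. Camera axes: x right, y down, z forward; pixel columns grow to the right and rows downward; lengths in m; the calibration is good to about 2 mm. A picture is of the moment at which its call begins: read the wrist's pose just before it. camera_info takes no time and is no camera call; for the wrist camera it gives the pose at the moment of the call.
- ctrl.finish_job(): hands the job in, once; it reports no verdict.
The state is a dict: "t": time; "q": joint angles; "dq": joint speeds; "effort": joint torques, N m; "tool_pos": TCP position; "tool_rot": TCP orientation; "contact_force": force on the tool from outside, world axes, zero at the start; "wrist_torque": the same for the moment, N m; "opening": finger opening in m.
Only numpy, scipy, OpenCV 4.12 (cv2) and the standard library are available. Lean on these libraries where they do the work, as an engineer would, in place of code of your own. Each camera call takes 0.05 s, during which the arm holds its last target.

### The job

Build up the belt idler on the level shaft of the bench stand: thread on the orange spacer sleeve first, then the dark grooved pulley, then fit the white end cap over the shaft's end with its open mouth towards the flange. Push the stack fully home, so that all three sit snug against one another and against the flange, let go, and leave everything else on the bench where it is.

Things in the scene. Friction and masses are not known exactly. Their poses are not given: they have to be found in the camera images.
- shaft_root (a point): Centre of the flange's face (52 mm steel disc on a fixed grey bearing post 60 mm wide, 34 mm deep, rising 30 mm above the shaft's axis), where the level steel shaft begins, 110 mm above the bench. The shaft, 20 mm thick and 91 mm long, points along this point's -y axis, to the robot's right give or take the stand's yaw. Beneath it only a 12 mm high foot plate.
- shaft_end (a point): Centre of the shaft's free end, 91 mm along -y from the root; the last 6 mm taper to 14 mm diameter.
- sleeve_center (a point): Loose orange plastic spacer sleeve: thick ring, outer diameter 62 mm, 32 mm long, 28 mm through hole, about 0.16 kg. Point: its centre; y axis: along its hole, level, 62 mm above the bench at the start.
- pulley_center (a point): Loose dark steel grooved pulley: outer diameter 62 mm, 32 mm long, 28 mm through hole lined in bright metal, about 0.22 kg. Point: its centre; y axis: along its hole, level, 62 mm above the bench at the start.
- cap_center (a point): Loose white end cap: outer diameter 62 mm, 38 mm long, 28 mm blind hole 31 mm deep, open at its +y end; closed flat -y face with a red dot; about 0.15 kg. It starts with the mouth turned roughly the way it goes on. Point: its centre; y axis: along its hole, level, 62 mm above the bench at the start. Home, it covers the last 27 mm of the shaft.
- block0: Black fixed V-block 50 mm wide, 46 mm deep, holding the sleeve at the start (which of three places varies); reaches no nearer than 22 mm below the part's axis, so the part's sides are free for fingers, and it lifts straight up. Origin at the centre of its underside.
- block1: Black fixed V-block 50 mm wide, 46 mm deep, holding the pulley at the start (which of three places varies); reaches no nearer than 22 mm below the part's axis, so the part's sides are free for fingers, and it lifts straight up. Origin at the centre of its underside.
- block2: Black fixed V-block 50 mm wide, 46 mm deep, holding the cap at the start (which of three places varies); reaches no nearer than 22 mm below the part's axis, so the part's sides are free for fingers, and it lifts straight up. Origin at the centre of its underside.
- screwdriver: red-handled screwdriver 200 mm long lying on the bench, bystander
- wrench: steel spanner 180 mm long lying on the bench, bystander
- jar: amber jar with red lid, 68 mm across and 90 mm tall, bystander; origin at the centre of its underside
- fitting: brass pipe fitting standing upright, 40 mm across and 60 mm tall, bystander; origin at the centre of its underside
- roller: aluminium roller lying flat on the bench, 68 mm across, 30 mm tall, bystander (not for this shaft); origin at the centre of its underside
- carton: cardboard carton 70 x 110 x 60 mm, bystander; origin at the centre of its underside
There are look-alikes about, which are no part of the job. Leave any green or purple look-alike of the part that bears cap_center alone.

How it is judged:
On the way, in this order (a step that is already met when the one before it is completed fails the run):
1. the orange sleeve is threaded wholly onto the shaft (y of sleeve_center in the frame of shaft_root above -0.076 m and x of sleeve_center in the frame of shaft_root between -0.009 and 0.009 m and z of sleeve_center in the frame of shaft_root between -0.009 and 0.008 m and angle between the y axis of sleeve_center and the y axis of shaft_root, either way round below 0.2 rad), for 0.2 s.
2. then the dark pulley is threaded wholly onto the shaft (all of step 1 and y of pulley_center in the frame of shaft_root above -0.076 m and x of pulley_center in the frame of shaft_root between -0.009 and 0.009 m and z of pulley_center in the frame of shaft_root between -0.009 and 0.008 m and angle between the y axis of pulley_center and the y axis of shaft_root, either way round below 0.2 rad), for 0.2 s.
At the end, for the whole second after the job is handed in: Sleeve, pulley and cap rest on the shaft in this order from the flange, centres within 9 mm of its axis (8 mm upwards), axes within 0.2 rad of it; sleeve within 5 mm, pulley 7 mm and cap 6 mm of fully home; released; no bystander moved more than 25 mm (y of sleeve_center in the frame of shaft_root above -0.021 m and x of sleeve_center in the frame of shaft_root between -0.009 and 0.009 m and z of sleeve_center in the frame of shaft_root between -0.009 and 0.008 m and angle between the y axis of each of sleeve_center, pulley_center, cap_center and the y axis of shaft_root, either way round below 0.2 rad and y of pulley_center in the frame of shaft_root above -0.055 m and x of pulley_center in the frame of shaft_root between -0.009 and 0.009 m and z of pulley_center in the frame of shaft_root between -0.009 and 0.008 m and y of cap_center in the frame of shaft_root above -0.089 m and x of cap_center in the frame of shaft_root between -0.009 and 0.009 m and z of cap_center in the frame of shaft_root between -0.009 and 0.008 m); the robot touches nothing.
It fails at once if a bystander was moved by more than 25 mm (distance of any of screwdriver, wrench, jar, fitting, roller, carton from where it was at the start of the episode above 0.025 m).
It also fails if it takes over 72 s, if anything falls off the work surface, if the arm or the gripper's body presses on something with over 40 N, if the wrist force passes 120 N, or if a joint passes its speed limit or range.

## Working session

There is one attempt and no reset: what is moved stays moved. The work goes in short steps, Python scripts to look and compute and a tool call to move; the robot and the scene stay as the last step left them, time stands still between calls to the robot, and variables do not carry over. Pictures are saved under pics/ and viewed, and the job is handed in when it is done.

Besides the shell and the picture viewer there is one more tool, called by a JSON object that holds its "api" and its "payload". send_rows: Moves the arm, as the interface text tells. Its arguments: {"type":"object","properties":{"series":{"type":"array"},"squeeze":{"type":"number"}},"required":["series"]}

```bash
ls; mkdir -p pics
python3 - <<'E'
from station import ctrl
import cv2,json
o=ctrl.get_obs(); print(o)
for n in ["scene","top","wrist"]:
    ci=ctrl.camera_info(n); print(n,ci)
    im=ctrl.get_image(n); cv2.imwrite(f"pics/{n}0.png",im[:,:,::-1])
E
```

```text
pics
{'t': 0.0, 'q': array([-1.39300317e+00,  5.33879077e-02,  1.61430537e+00,  2.29647969e-05,
        1.47594559e+00, -1.19007809e-01]), 'dq': array([ 0.0010713 , -0.00018193,  0.00098577, -0.00091874, -0.00085689,
       -0.00157287]), 'effort': array([ 1.92758698e-04, -3.93679798e+01, -3.70175385e+01, -8.03267562e-05,
        7.18904877e-03, -8.87378320e-06]), 'tool_pos': array([ 0.18268564, -0.59708776,  0.24103693]), 'tool_rot': array([-3.10503990e+00, -4.64198615e-01,  5.85300952e-05]), 'contact_force': array([ 0.41874071, -0.73804288, -0.09547656]), 'wrist_torque': array([ 0.01782379, -0.01601528,  0.0161389 ]), 'opening': 0.08541053625408408}
scene {'mtx': array([[478.51513691,   0.        , 272.50463018],
       [  0.        , 478.51513691, 212.56714524],
       [  0.        ,   0.        ,   1.        ]]), 'R': array([[-0.22076719,  0.97523669, -0.01323838],
       [ 0.77613312,  0.16744315, -0.60793106],
       [-0.59066   , -0.14448598, -0.79387944]]), 't': array([ 0.11177232, -0.36083313,  1.42371584])}
top {'mtx': array([[472.40417853,   0.        , 280.78080175],
       [  0.        , 472.40417853, 206.17871211],
       [  0.        ,   0.        ,   1.        ]]), 'R': array([[-0.01702961, -0.99985391,  0.00146982],
       [-0.98928821,  0.01663647, -0.14502435],
       [ 0.14497871, -0.00392378, -0.989427  ]]), 't': array([0.02034819, 0.58616874, 1.16326918])}
wrist {'mtx': array([[321.88585662,   0.        , 282.27303847],
       [  0.        , 321.88585662, 209.52120275],
       [  0.        ,   0.        ,   1.        ]]), 'R': array([[ 0.29209271, -0.95638606, -0.00274846],
       [-0.91871037, -0.28138245,  0.27711942],
       [-0.26580652, -0.07841952, -0.96083155]]), 't': array([-0.62499635, -0.03559499,  0.37914914])}
```

View pics/scene0.png

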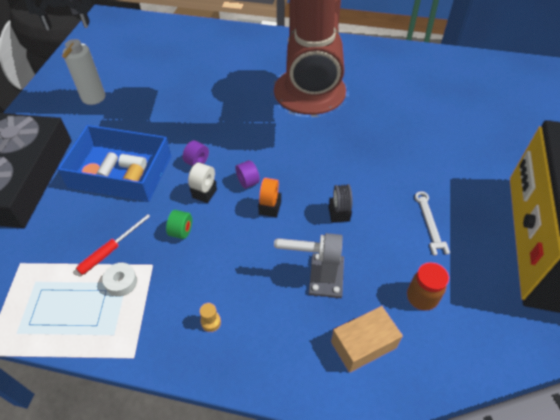

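View pics/top0.png

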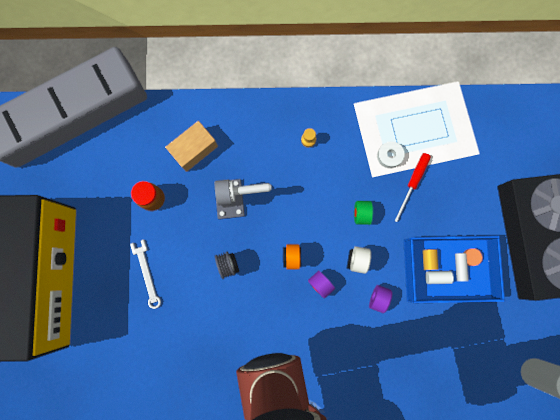

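View pics/wrist0.png

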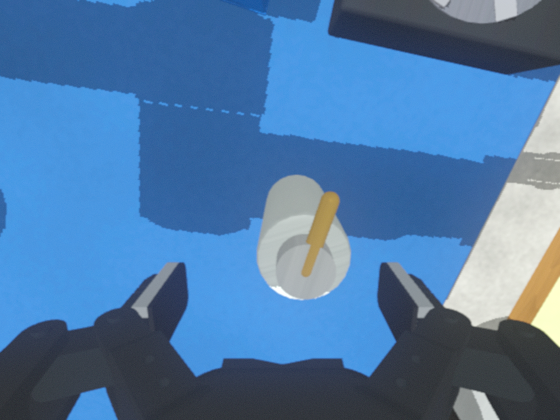

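The candidates in the top picture:
- **Sleeve:** orange ring (292,256). The orange bits in the blue tray (431,259) and (474,257) are not on a V-block.
- **Pulley:** dark and grooved (228,263). The flat silver roller at (391,154) is not it.
- **Cap:** white (360,260). The green (365,212) and purple (321,284), (381,298) parts are look-alikes.
- **Stand:** (230,198), with the shaft pointing right to about (270,188).

Next I measure these and check them in a close crop.

```bash
cat > h.py <<'E'
import numpy as np,cv2
from scipy.spatial.transform import Rotation as Ro
def ray(ci,uv):
    K,R,t=[np.asarray(ci[k]) for k in("mtx","R","t")]
    d=R.T@np.linalg.inv(K)@np.array([uv[0],uv[1],1.]); return -R.T@t,d
def onz(ci,uv,z):
    c,d=ray(ci,uv); return c+d*(z-c[2])/d[2]
def tri(l):
    A=np.zeros((3,3));b=np.zeros(3)
    for ci,uv in l:
        c,d=ray(ci,uv);d/=np.linalg.norm(d);P=np.eye(3)-np.outer(d,d);A+=P;b+=P@c
    return np.linalg.solve(A,b)
def proj(ci,X):
    p=ci["mtx"]@(ci["R"]@np.asarray(X)+ci["t"]);return p[:2]/p[2]
E
python3 - <<'E'
from station import ctrl
from h import *
im=cv2.imread("pics/top0.png"); ci=ctrl.camera_info("top")
hsv=cv2.cvtColor(im,cv2.COLOR_BGR2HSV)
def blob(m,box,name,z=.062):
    x0,y0,x1,y1=box; mm=np.zeros_like(m);mm[y0:y1,x0:x1]=m[y0:y1,x0:x1]
    cs,_=cv2.findContours(mm,cv2.RETR_EXTERNAL,cv2.CHAIN_APPROX_NONE); c=max(cs,key=cv2.contourArea)
    h=cv2.convexHull(c); M=cv2.moments(h); u=(M['m10']/M['m00'],M['m01']/M['m00'])
    print(name,u,cv2.minAreaRect(h),onz(ci,u,z).round(4))
H,S,V=cv2.split(hsv)
blob(((H>5)&(H<20)&(S>150)&(V>100)).astype(np.uint8)*255,(275,235,310,275),"sleeve")
blob(((S<90)&(V>110)).astype(np.uint8)*255,(340,240,380,280),"cap")
blob(((V<110)&(S<140)).astype(np.uint8)*255,(210,245,245,285),"pulley")
blob(((S<80)&(V>90)).astype(np.uint8)*255,(205,170,285,225),"stand",.11)
for n in("wrist",):
    w=ctrl.camera_info(n);o=ctrl.get_obs();R=Ro.from_rotvec(o['tool_rot']).as_matrix()
    C=-w['R'].T@w['t'];print("cam in tool",R.T@(C-o['tool_pos']),"\n",R.T@w['R'].T,"\ntool\n",R)
a=cv2.resize(im[165:310,200:400],None,fx=4,fy=4,interpolation=cv2.INTER_CUBIC);cv2.imwrite("pics/topz.png",a)
im=cv2.imread("pics/scene0.png")
a=cv2.resize(im[130:310,150:370],None,fx=3.3,fy=3.3,interpolation=cv2.INTER_CUBIC);cv2.imwrite("pics/scz.png",a)
E
```

```text
sleeve (292.51043429216014, 256.51776649746193) ((292.5, 256.5), (23.0, 13.0), 90.0) [ 0.4573 -0.0164  0.062 ]
cap (360.2742899850523, 259.69730941704034) ((360.4700012207031, 259.7099609375), (19.516149520874023, 25.314424514770508), 8.130102157592773) [ 0.4467 -0.1836  0.062 ]
pulley (226.71497584541063, 264.24919484702093) ((227.1147003173828, 264.21563720703125), (24.041439056396484, 18.48604965209961), 73.3007583618164) [0.4411 0.1463 0.062 ]
stand (238.09656042915745, 196.23508993373304) ((243.77723693847656, 196.77227783203125), (37.711910247802734, 56.51811218261719), 84.2894058227539) [0.6026 0.1134 0.11  ]
cam in tool [ 0.07058019  0.00135861 -0.1312578 ] 
 [[-4.01841990e-04 -9.60780012e-01 -2.77311392e-01]
 [ 9.99999540e-01 -1.44506010e-04 -9.48404312e-04]
 [ 8.71134743e-04 -2.77311645e-01  9.60779627e-01]] 
tool
 [[ 9.56272444e-01  2.92477206e-01 -3.12397713e-04]
 [ 2.92477324e-01 -9.56271123e-01  1.59792945e-03]
 [ 1.68621030e-04 -1.61942515e-03 -9.99998675e-01]]
```

View pics/topz.png

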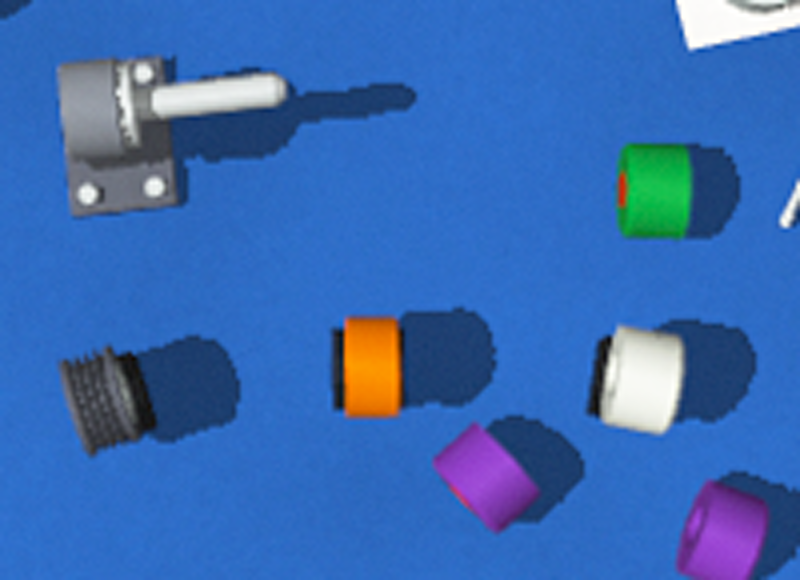

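View pics/scz.png

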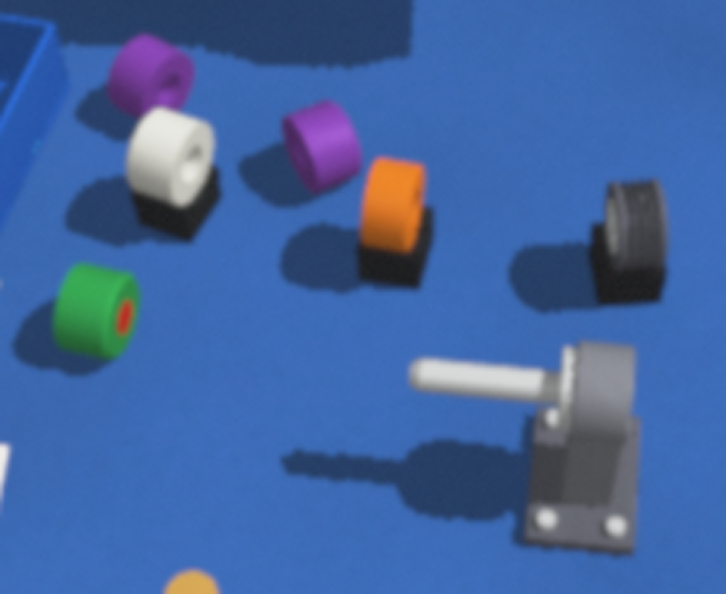

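```bash
cat >> h.py <<'E'
def plan(o,pos,yaw,n=None,vmax=.06,wmax=.18):
    """rows to go to TCP pos, tool down, tool x at world yaw"""
    R=Ro.from_rotvec(o['tool_rot']);p=np.array(o['tool_pos'])
    T=Ro.from_matrix(np.array([[np.cos(yaw),np.sin(yaw),0],[np.sin(yaw),-np.cos(yaw),0],[0,0,-1]]))
    dl=(R.inv()*T).as_rotvec();d=np.asarray(pos)-p
    if n is None:n=max(1,int(np.ceil(max(np.linalg.norm(d)/vmax,np.linalg.norm(dl)/wmax))))
    print("n",n,"dist",d.round(4),"rot",dl.round(4))
    for i in range(n):
        s=R.inv().apply(d/n)*100; print(i,"t",s.round(2),"w",(dl/n).round(3)); R=R*Ro.from_rotvec(dl/n)
E
python3 - <<'E'
from station import ctrl
from h import *
plan(ctrl.get_obs(),[.48,.03,.26],np.pi/2,vmax=.055)
E
```

```text
n 13 dist [0.2973 0.6272 0.0187] rot [-1.300e-03 -1.200e-03 -1.274e+00]
0 t [ 3.6  -3.95 -0.14] w [-0.    -0.    -0.098]
1 t [ 3.97 -3.57 -0.14] w [-0.    -0.    -0.098]
2 t [ 4.3  -3.17 -0.14] w [-0.    -0.    -0.098]
3 t [ 4.59 -2.73 -0.14] w [-0.    -0.    -0.098]
4 t [ 4.83 -2.27 -0.14] w [-0.    -0.    -0.098]
5 t [ 5.03 -1.79 -0.14] w [-0.    -0.    -0.098]
6 t [ 5.18 -1.29 -0.14] w [-0.    -0.    -0.098]
7 t [ 5.28 -0.77 -0.14] w [-0.    -0.    -0.098]
8 t [ 5.33 -0.25 -0.14] w [-0.    -0.    -0.098]
9 t [ 5.33  0.27 -0.14] w [-0.    -0.    -0.098]
10 t [ 5.28  0.79 -0.14] w [-0.    -0.    -0.098]
11 t [ 5.18  1.3  -0.14] w [-0.    -0.    -0.098]
12 t [ 5.03  1.8  -0.14] w [-0.    -0.    -0.098]
```

{"api": "send_rows", "payload": {"series": [{"tx": 3.6, "ty": -4.0, "tz": -0.1, "wz": -0.1}, {"tx": 4.0, "ty": -3.6, "tz": -0.1, "wz": -0.1}, {"tx": 4.3, "ty": -3.2, "tz": -0.1, "wz": -0.1}, {"tx": 4.6, "ty": -2.7, "tz": -0.1, "wz": -0.1}, {"tx": 4.8, "ty": -2.3, "tz": -0.1, "wz": -0.1}], "squeeze": 40}}

```text
invalid input at $.series[0]: expected keys tx, ty, tz, wx, wy, wz, jaw
```

{"api": "send_rows", "payload": {"series": [{"tx": 5.0, "ty": -1.8, "tz": -0.1, "wz": -0.1}, {"tx": 5.2, "ty": -1.3, "tz": -0.1, "wz": -0.1}, {"tx": 5.3, "ty": -0.8, "tz": -0.1, "wz": -0.1}, {"tx": 5.3, "ty": -0.3, "tz": -0.1, "wz": -0.1}, {"tx": 5.3, "ty": 0.3, "tz": -0.1, "wz": -0.1}]}}

```text
invalid input at $.series[0]: expected keys tx, ty, tz, wx, wy, wz, jaw
```

Run:
```python
from station import ctrl
from h import *
o=ctrl.get_obs();print(o['t'],o['tool_pos'])
plan(o,[.48,.03,.26],np.pi/2,vmax=.055)
```

```text
0.15 [ 0.18271079 -0.59719676  0.24133116]
n 13 dist [0.2973 0.6272 0.0187] rot [-1.300e-03 -1.200e-03 -1.274e+00]
0 t [ 3.6  -3.95 -0.14] w [-0.    -0.    -0.098]
1 t [ 3.97 -3.57 -0.14] w [-0.    -0.    -0.098]
2 t [ 4.3  -3.17 -0.14] w [-0.    -0.    -0.098]
3 t [ 4.59 -2.73 -0.14] w [-0.    -0.    -0.098]
4 t [ 4.83 -2.27 -0.14] w [-0.    -0.    -0.098]
5 t [ 5.03 -1.79 -0.14] w [-0.    -0.    -0.098]
6 t [ 5.18 -1.29 -0.14] w [-0.    -0.    -0.098]
7 t [ 5.28 -0.77 -0.14] w [-0.    -0.    -0.098]
8 t [ 5.33 -0.25 -0.14] w [-0.    -0.    -0.098]
9 t [ 5.33  0.27 -0.14] w [-0.    -0.    -0.098]
10 t [ 5.28  0.79 -0.14] w [-0.    -0.    -0.098]
11 t [ 5.18  1.3  -0.14] w [-0.    -0.    -0.098]
12 t [ 5.03  1.8  -0.14] w [-0.    -0.    -0.098]
```

All keys are needed in every row.

{"api": "send_rows", "payload": {"series": [{"tx": 3.6, "ty": -4.0, "tz": -0.1, "wx": 0, "wy": 0, "wz": -0.1, "jaw": 0}, {"tx": 4.0, "ty": -3.6, "tz": -0.1, "wx": 0, "wy": 0, "wz": -0.1, "jaw": 0}, {"tx": 4.3, "ty": -3.2, "tz": -0.1, "wx": 0, "wy": 0, "wz": -0.1, "jaw": 0}, {"tx": 4.6, "ty": -2.7, "tz": -0.1, "wx": 0, "wy": 0, "wz": -0.1, "jaw": 0}, {"tx": 4.8, "ty": -2.3, "tz": -0.1, "wx": 0, "wy": 0, "wz": -0.1, "jaw": 0}], "squeeze": 40}}

```text
t: 0.78
tool_pos: [0.2956, -0.3488, 0.2441]
tool_rot: [-2.884, -1.231, -0.002]
contact_force: [0.4, 0.9, 0.3]
opening: 0.0852
```

Run:
```python
from station import ctrl
from h import *
o=ctrl.get_obs();print(o['t'],o['tool_pos'],o['dq'])
plan(o,[.48,.03,.26],np.pi/2,vmax=.055)
```

```text
0.775 [ 0.29558763 -0.34880437  0.24413234] [ 0.74541461 -0.58317728  0.42960285  0.00829583  0.14334845 -0.0790606 ]
n 8 dist [0.1844 0.3788 0.0159] rot [-0.003  -0.0052 -0.764 ]
0 t [ 5.01 -1.61 -0.17] w [-0.    -0.001 -0.096]
1 t [ 5.15 -1.13 -0.18] w [-0.    -0.001 -0.096]
2 t [ 5.23 -0.63 -0.18] w [-0.    -0.001 -0.096]
3 t [ 5.27 -0.13 -0.18] w [-0.    -0.001 -0.096]
4 t [ 5.25  0.37 -0.19] w [-0.    -0.001 -0.096]
5 t [ 5.19  0.87 -0.19] w [-0.    -0.001 -0.096]
6 t [ 5.09  1.36 -0.19] w [-0.    -0.001 -0.096]
7 t [ 4.93  1.84 -0.2 ] w [-0.    -0.001 -0.096]
```

{"api": "send_rows", "payload": {"series": [{"tx": 5.0, "ty": -1.6, "tz": -0.2, "wx": 0, "wy": 0, "wz": -0.1, "jaw": 0}, {"tx": 5.2, "ty": -1.1, "tz": -0.2, "wx": 0, "wy": 0, "wz": -0.1, "jaw": 0}, {"tx": 5.2, "ty": -0.6, "tz": -0.2, "wx": 0, "wy": 0, "wz": -0.1, "jaw": 0}, {"tx": 5.3, "ty": -0.1, "tz": -0.2, "wx": 0, "wy": 0, "wz": -0.1, "jaw": 0}, {"tx": 5.3, "ty": 0.4, "tz": -0.2, "wx": 0, "wy": 0, "wz": -0.1, "jaw": 0}]}}

```text
t: 1.4
tool_pos: [0.4102, -0.1014, 0.2547]
tool_rot: [-2.477, -1.926, -0.006]
contact_force: [0.2, -0.9, 0.0]
opening: 0.0855
```

{"api": "send_rows", "payload": {"series": [{"tx": 5.2, "ty": 0.9, "tz": -0.2, "wx": 0, "wy": 0, "wz": -0.1, "jaw": 0}, {"tx": 5.1, "ty": 1.4, "tz": -0.2, "wx": 0, "wy": 0, "wz": -0.1, "jaw": 0}, {"tx": 4.9, "ty": 1.8, "tz": -0.2, "wx": 0, "wy": 0, "wz": -0.08, "jaw": 0}]}}

```text
t: 1.78
tool_pos: [0.4739, 0.0488, 0.2614]
tool_rot: [-2.174, -2.265, -0.008]
contact_force: [0.8, 0.2, -0.0]
opening: 0.0855
```

{"api": "send_rows", "payload": {"series": [{"tx": 0, "ty": 0, "tz": 0, "wx": 0, "wy": 0, "wz": 0, "jaw": 0}]}}

```text
t: 1.9
tool_pos: [0.4742, 0.0516, 0.2612]
tool_rot: [-2.167, -2.271, -0.007]
contact_force: [-0.2, -0.4, 0.2]
opening: 0.085
```

Run:
```python
from station import ctrl
from h import *
import pickle
o=ctrl.get_obs();ci=ctrl.camera_info("wrist");im=ctrl.get_image("wrist")[:,:,::-1]
cv2.imwrite("pics/w1.png",im);pickle.dump((ci,o),open("w1.pkl","wb"))
print(o['t'],o['tool_pos'],o['tool_rot'],o['dq'].round(3))
```

```text
1.9 [0.47424778 0.05163584 0.26123383] [-2.16699527 -2.2705988  -0.00745156] [-0.032 -0.014  0.02  -0.032  0.006  0.002]
```

View pics/w1.png

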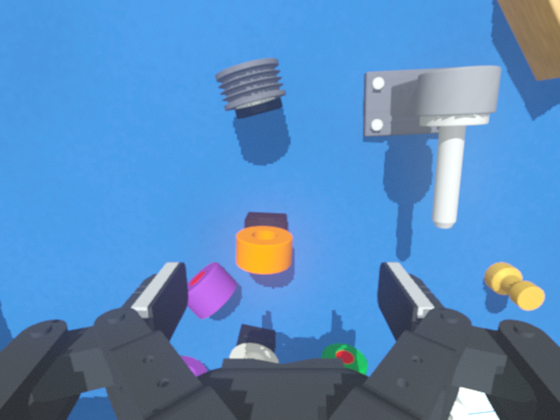

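Run:
```python
from h import *
import pickle
ci,o=pickle.load(open("w1.pkl","rb"))
im=cv2.imread("pics/w1.png");hsv=cv2.cvtColor(im,cv2.COLOR_BGR2HSV);H,S,V=cv2.split(hsv)
m=(S<90)&(V>90)
P=[]
for r in range(132,224,4):
    c=np.where(m[r,425:475])[0]+425
    u=(c.min()+c.max())/2; x=onz(ci,(u,r),.11); P.append(x[:2]); 
    if r%12==0: print(r,c.min(),c.max(),x.round(4))
P=np.array(P);f=np.polyfit(P[:,1],P[:,0],1);print("shaft x=a*y+b",f,"yaw",np.arctan(f[0]))
c=np.where(m[200:250,444])[0]+200;print("tip rows",c.min(),c.max(),onz(ci,(444,c.max()),.11))
a=cv2.resize(im[200:290,220:320],None,fx=6,fy=6,interpolation=cv2.INTER_CUBIC)
b=cv2.resize(im[50:150,205:305],None,fx=5.4,fy=5.4,interpolation=cv2.INTER_CUBIC)
cv2.imwrite("pics/z1.png",a);cv2.imwrite("pics/z2.png",b)
b=cv2.resize(im[55:240,350:510],None,fx=3,fy=3,interpolation=cv2.INTER_CUBIC);cv2.imwrite("pics/z3.png",b)
```

```text
132 425 464 [0.6109 0.1156 0.11  ]
144 438 463 [0.6179 0.1058 0.11  ]
156 437 462 [0.619  0.0955 0.11  ]
168 436 461 [0.6201 0.0851 0.11  ]
180 435 460 [0.6212 0.0744 0.11  ]
192 434 458 [0.6219 0.0635 0.11  ]
204 433 457 [0.623  0.0524 0.11  ]
216 432 456 [0.6242 0.041  0.11  ]
shaft x=a*y+b [-0.11651454  0.62958103] yaw -0.11599154202014986
tip rows 200 228 [0.62634076 0.02942846 0.11      ]
```

View pics/z1.png

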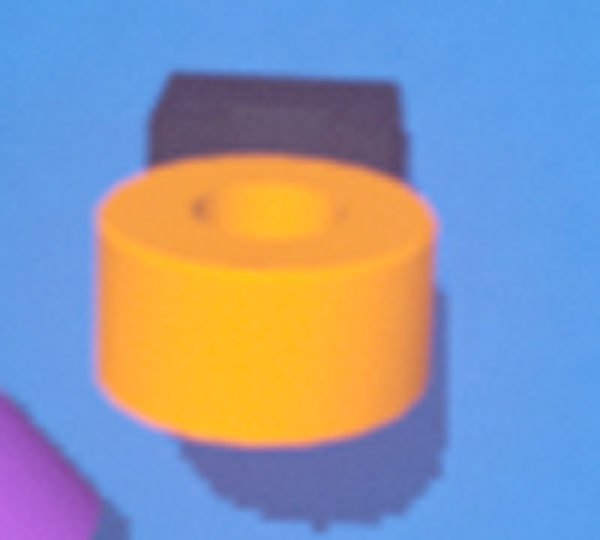

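View pics/z3.png

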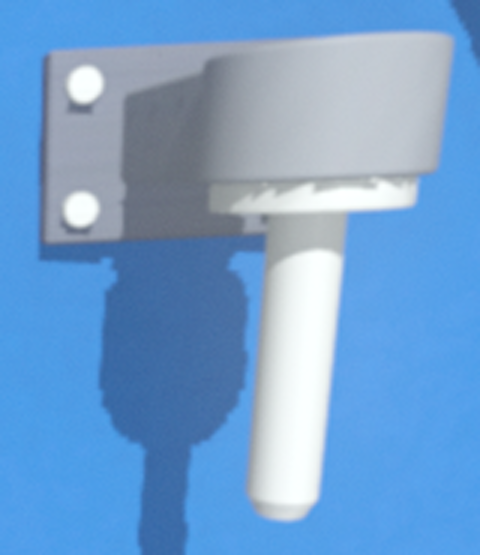

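View pics/z2.png

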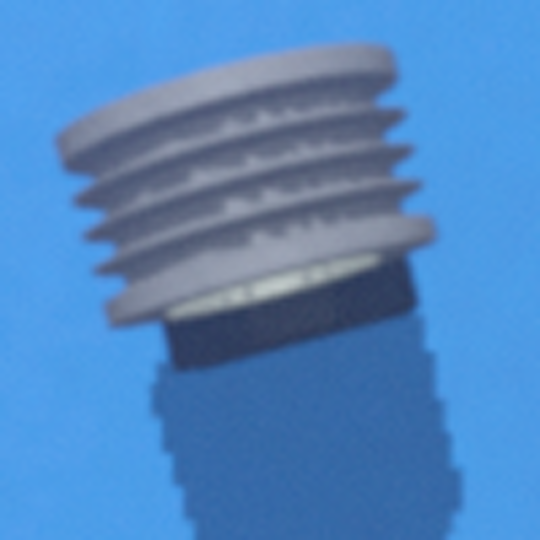

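Run:
```python
from station import ctrl
from h import *
import pickle
ci,o=pickle.load(open("w1.pkl","rb"));T=ctrl.camera_info("top");S=ctrl.camera_info("scene")
print("cam",-ci['R'].T@ci['t'])
print("tip top",onz(T,(271,187.7),.11),"tri3",tri([(T,(271,187.7)),(S,(275.5,243)),(ci,(444,227))]),"tri top-wr",tri([(T,(271,187.7)),(ci,(444,227))]))
z=lambda p,x0,y0,f:(x0+p[0]/f-.4,y0+p[1]/f-.4)
l,r,c=[onz(ci,z(p,220,200,6),.062) for p in((96,215),(437,222),(267,212))]
print("sleeve face",l,r,c,"yaw",np.arctan2(r[1]-l[1],r[0]-l[0]),np.linalg.norm(r-l))
# pulley near rim, back rim
for a,b in(((107,312),(437,232)),((60,150),(396,70))):
    l,r=[onz(ci,z(p,205,50,5.4),.062) for p in(a,b)];print("pulley",l,r,(l+r)/2,"yaw",np.arctan2(r[1]-l[1],r[0]-l[0]),np.linalg.norm(r-l))
```

```text
cam [0.47126834 0.12010028 0.39286402]
tip top [0.62220919 0.03361503 0.11      ] tri3 [0.62331201 0.03316727 0.11275421] tri top-wr [0.62039162 0.03356328 0.12031718]
sleeve face [ 0.42655979 -0.0049      0.062     ] [ 0.4886703  -0.00341669  0.062     ] [ 0.45764596 -0.00289633  0.062     ] yaw 0.023877195336315202 0.06212822023226798
pulley [0.41468172 0.12812404 0.062     ] [0.47383435 0.14457102 0.062     ] [0.44425804 0.13634753 0.062     ] yaw 0.27119318521789204 0.06139655657206329
pulley [0.40643197 0.15514531 0.062     ] [0.46534623 0.17095407 0.062     ] [0.4358891  0.16304969 0.062     ] yaw 0.26215942442888684 0.06099841418823214
```

Run:
```python
from station import ctrl
from h import *
plan(ctrl.get_obs(),[.458,-.018,.125],np.pi/2+.024,vmax=.055)
```

```text
n 3 dist [-0.0159 -0.0683 -0.1361] rot [ 0.001  -0.0048  0.0203]
0 t [-2.27 -0.63  4.52] w [ 0.    -0.002  0.007]
1 t [-2.27 -0.62  4.53] w [ 0.    -0.002  0.007]
2 t [-2.27 -0.6   4.53] w [ 0.    -0.002  0.007]
```

{"api": "send_rows", "payload": {"series": [{"tx": -2.3, "ty": -0.6, "tz": 4.5, "wx": 0, "wy": 0, "wz": 0.01, "jaw": 0}, {"tx": -2.3, "ty": -0.6, "tz": 4.5, "wx": 0, "wy": 0, "wz": 0.01, "jaw": 0}, {"tx": -2.3, "ty": -0.6, "tz": 4.5, "wx": 0, "wy": 0, "wz": 0, "jaw": 0}, {"tx": 0, "ty": 0, "tz": 0, "wx": 0, "wy": 0, "wz": 0, "jaw": 0}]}}

```text
t: 2.45
tool_pos: [0.457, -0.0238, 0.123]
tool_rot: [-2.201, -2.241, -0.007]
contact_force: [0.7, -0.4, 0.4]
opening: 0.0855
```

```bash
cat > look.py <<'E'
import sys,pickle
from station import ctrl
from h import *
n=sys.argv[1];cam=sys.argv[2] if len(sys.argv)>2 else "wrist"
o=ctrl.get_obs();ci=ctrl.camera_info(cam);im=ctrl.get_image(cam)[:,:,::-1]
cv2.imwrite(f"pics/{n}.png",im);pickle.dump((ci,o),open(f"{n}.pkl","wb"))
print(o['t'],o['tool_pos'].round(4),o['tool_rot'].round(4),o['contact_force'].round(1),o['opening'])
E
python3 look.py w2
python3 - <<'E'
from station import ctrl
from h import *
plan(ctrl.get_obs(),[.458,-.018,.056],np.pi/2+.024,vmax=.055)
E
```

```text
2.45 [ 0.457  -0.0238  0.123 ] [-2.2013 -2.2408 -0.0072] [ 0.7 -0.4  0.4] 0.08552594250914897
n 2 dist [-0.0011  0.0056 -0.0697] rot [ 0.0081 -0.0026 -0.0052]
0 t [ 0.27 -0.08  3.49] w [ 0.004 -0.001 -0.003]
1 t [ 0.28 -0.06  3.49] w [ 0.004 -0.001 -0.003]
```

View pics/w2.png

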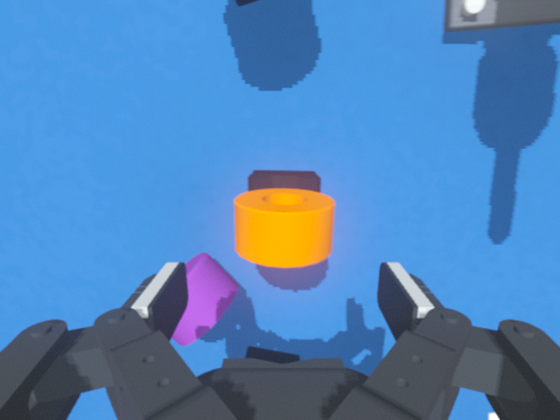

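Run:
```python
from station import ctrl
from h import *
T=ctrl.camera_info("top")
for p in((318.5,271),(308,281)):
  for z in (.0,.062): print(onz(T,p,z))
import pickle
ci,o=pickle.load(open("w2.pkl","rb"))
im=cv2.imread("pics/w2.png");H,S,V=cv2.split(cv2.cvtColor(im,cv2.COLOR_BGR2HSV))
m=((H>3)&(H<25)&(S>150)).astype(np.uint8)
c=np.where(m[:,285])[0];print(c.min(),c.max())
for r in(200,201,202,205,210,230):
    c=np.where(m[r])[0];print(r,c.min(),c.max())
print(onz(ci,(285,201),.062))
```

```text
[ 0.42122899 -0.08462158  0.        ]
[ 0.42074532 -0.07961626  0.062     ]
[ 0.39609366 -0.05675278  0.        ]
[ 0.39687087 -0.05314546  0.062     ]
189 266
200 236 331
201 236 332
202 236 332
205 236 332
210 236 331
230 236 330
[ 0.45898847 -0.00423004  0.062     ]
```

{"api": "send_rows", "payload": {"series": [{"tx": 0.2, "ty": 0.1, "tz": 3.5, "wx": 0.004, "wy": 0, "wz": 0, "jaw": 0}, {"tx": 0.2, "ty": 0.1, "tz": 3.2, "wx": 0.004, "wy": 0, "wz": 0, "jaw": 0}, {"tx": 0, "ty": 0, "tz": 0, "wx": 0, "wy": 0, "wz": 0, "jaw": 0}]}}

```text
t: 2.88
tool_pos: [0.4678, -0.0207, 0.0658]
tool_rot: [2.196, 2.232, 0.016]
contact_force: [0.5, -0.8, 0.5]
opening: 0.0852
```

{"api": "send_rows", "payload": {"series": [{"tx": 0, "ty": 0, "tz": 0, "wx": 0, "wy": 0, "wz": 0, "jaw": 1}, {"tx": 0, "ty": 0, "tz": 0, "wx": 0, "wy": 0, "wz": 0, "jaw": 1}, {"tx": 0, "ty": 0, "tz": 0, "wx": 0, "wy": 0, "wz": 0, "jaw": 1}], "squeeze": 40}}

```text
t: 3.25
tool_pos: [0.4605, -0.0208, 0.0717]
tool_rot: [-2.195, -2.236, 0.014]
contact_force: [-0.2, 0.7, -2.4]
opening: 0.0606
```

```bash
python3 look.py w3
python3 - <<'E'
from station import ctrl
from h import *
o=ctrl.get_obs();print(o['q'],o['dq'].round(3));R=Ro.from_rotvec(o['tool_rot']).as_matrix();print(R.round(3))
E
```

```text
3.25 [ 0.4605 -0.0208  0.0717] [-2.1954 -2.2364  0.014 ] [-0.2  0.7 -2.4] 0.060639491395000425
[-0.20483407 -0.16666131  2.1234218  -0.00366237  1.19597778 -0.22201831] [ 0.002  0.012 -0.001  0.005 -0.027 -0.002]
[[-0.019  1.    -0.012]
 [ 1.     0.019 -0.001]
 [-0.001 -0.012 -1.   ]]
```

View pics/w3.png

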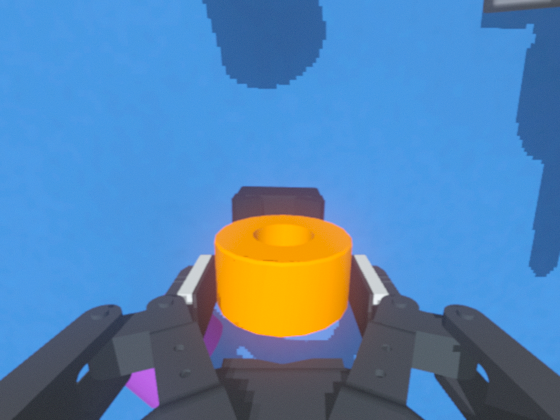

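{"api": "send_rows", "payload": {"series": [{"tx": 0, "ty": 0, "tz": 0, "wx": 0, "wy": 0, "wz": 0, "jaw": 0}, {"tx": 0, "ty": 0, "tz": 0, "wx": 0, "wy": 0, "wz": 0, "jaw": 0}, {"tx": 0, "ty": 0, "tz": 0, "wx": 0, "wy": 0, "wz": 0, "jaw": 0}]}}

```text
t: 3.68
tool_pos: [0.4637, -0.0212, 0.0752]
tool_rot: [-2.2, -2.241, 0.007]
contact_force: [0.1, -0.1, 0.3]
opening: 0.0855
```

{"api": "send_rows", "payload": {"series": [{"tx": 0, "ty": 0, "tz": 0.5, "wx": 0, "wy": 0, "wz": 0, "jaw": 0}]}}

```text
t: 3.8
tool_pos: [0.4643, -0.0214, 0.0707]
tool_rot: [-2.2, -2.242, 0.006]
contact_force: [-0.4, 0.1, 0.2]
opening: 0.0856
```

{"api": "send_rows", "payload": {"series": [{"tx": 0, "ty": 0, "tz": 0.5, "wx": 0, "wy": 0, "wz": 0, "jaw": 0}]}}

```text
t: 3.92
tool_pos: [0.4642, -0.0214, 0.0652]
tool_rot: [-2.2, -2.241, 0.006]
contact_force: [0.9, 0.2, -0.0]
opening: 0.0853
```

{"api": "send_rows", "payload": {"series": [{"tx": 0, "ty": -0.2, "tz": 0.5, "wx": 0, "wy": 0, "wz": 0, "jaw": 0}, {"tx": 0.05, "ty": -0.2, "tz": 0.45, "wx": 0, "wy": 0, "wz": 0, "jaw": 0}]}}

```text
t: 4.18
tool_pos: [0.4594, -0.0209, 0.0543]
tool_rot: [-2.199, -2.241, 0.008]
contact_force: [-0.1, -0.8, 0.8]
opening: 0.0856
```

```bash
python3 look.py w4
python3 - <<'E'
from h import *
import pickle
ci,o=pickle.load(open("w4.pkl","rb"))
im=cv2.imread("pics/w4.png");H,S,V=cv2.split(cv2.cvtColor(im,cv2.COLOR_BGR2HSV))
m=((H>3)&(H<25)&(S>150)).astype(np.uint8)
for r in range(225,330,10):
    c=np.where(m[r,180:400])[0]+180;print(r,c.min(),c.max())
c=np.where(m[:,283])[0];print(c.min(),c.max())
E
```

```text
4.175 [ 0.4594 -0.0209  0.0543] [-2.1994 -2.2406  0.0076] [-0.1 -0.8  0.8] 0.08556283919936081
225 246 305
235 219 333
245 206 347
255 202 352
265 203 351
275 203 350
285 204 349
295 204 348
305 205 347
315 205 346
325 206 345
223 362
```

View pics/w4.png

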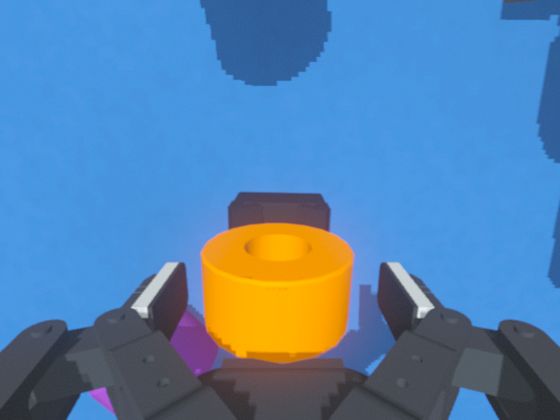

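{"api": "send_rows", "payload": {"series": [{"tx": 0, "ty": -0.2, "tz": 0, "wx": 0, "wy": 0, "wz": 0, "jaw": 0.1}, {"tx": 0, "ty": 0, "tz": 0, "wx": 0, "wy": 0, "wz": 0, "jaw": 1}, {"tx": 0, "ty": 0, "tz": 0, "wx": 0, "wy": 0, "wz": 0, "jaw": 1}, {"tx": 0, "ty": 0, "tz": 0, "wx": 0, "wy": 0, "wz": 0, "jaw": 1}], "squeeze": 50}}

```text
t: 4.72
tool_pos: [0.4572, -0.0208, 0.054]
tool_rot: [-2.2, -2.241, 0.007]
contact_force: [0.2, -0.3, -0.6]
opening: 0.0616
```

{"api": "send_rows", "payload": {"series": [{"tx": 0, "ty": 0, "tz": -2, "wx": 0, "wy": 0, "wz": 0, "jaw": 1}, {"tx": 0, "ty": 0, "tz": -4, "wx": 0, "wy": 0, "wz": 0, "jaw": 1}, {"tx": 0, "ty": 0, "tz": -2.4, "wx": 0, "wy": 0, "wz": 0, "jaw": 1}]}}

```text
t: 5.1
tool_pos: [0.4542, -0.02, 0.1358]
tool_rot: [-2.194, -2.235, 0.015]
contact_force: [0.7, -0.3, -1.3]
opening: 0.062
```

```bash
python3 look.py w5
python3 - <<'E'
from station import ctrl
from h import *
plan(ctrl.get_obs(),[.63,-.03,.105],np.pi/2+.116,vmax=.05)
E
```

```text
5.1 [ 0.4542 -0.02    0.1358] [-2.1939 -2.2348  0.0153] [ 0.7 -0.3 -1.3] 0.06195238915028309
n 4 dist [ 0.1743 -0.0097 -0.0337] rot [-0.0096  0.0003 -0.0975]
0 t [-0.32  4.36  0.8 ] w [-0.002  0.    -0.024]
1 t [-0.43  4.35  0.81] w [-0.002  0.    -0.024]
2 t [-0.54  4.33  0.82] w [-0.002  0.    -0.024]
3 t [-0.64  4.32  0.83] w [-0.002  0.    -0.024]
```

View pics/w5.png

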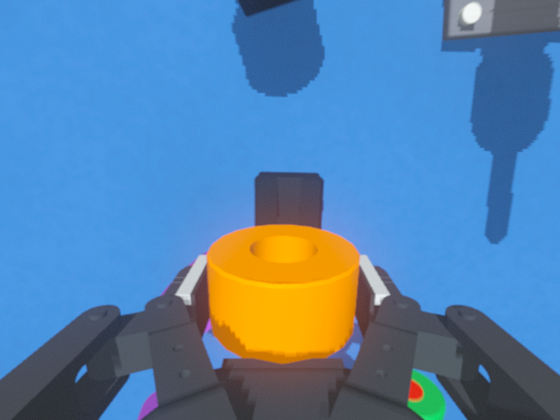

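{"api": "send_rows", "payload": {"series": [{"tx": -0.3, "ty": 4.3, "tz": 0.8, "wx": 0, "wy": 0, "wz": -0.024, "jaw": 1}, {"tx": -0.4, "ty": 4.3, "tz": 0.8, "wx": 0, "wy": 0, "wz": -0.024, "jaw": 1}, {"tx": -0.5, "ty": 4.3, "tz": 0.8, "wx": 0, "wy": 0, "wz": -0.024, "jaw": 1}, {"tx": -0.6, "ty": 4.3, "tz": 0.8, "wx": 0, "wy": 0, "wz": -0.024, "jaw": 1}]}}

```text
t: 5.65
tool_pos: [0.6303, -0.0286, 0.1022]
tool_rot: [-2.083, -2.343, 0.012]
contact_force: [0.5, 0.4, -0.8]
opening: 0.0616
```

{"api": "send_rows", "payload": {"series": [{"tx": 0, "ty": 0, "tz": 0, "wx": 0, "wy": 0, "wz": 0, "jaw": 1}]}}

```text
t: 5.78
tool_pos: [0.631, -0.0287, 0.0991]
tool_rot: [-2.081, -2.341, 0.015]
contact_force: [-0.2, -0.1, -1.6]
opening: 0.0616
```

```bash
python3 look.py w6; python3 look.py s6 scene;python3 - <<'E'
from station import ctrl
from h import *
plan(ctrl.get_obs(),[.6285,-.01,.102],np.pi/2+.116,vmax=.05)
im=cv2.imread("pics/s6.png");cv2.imwrite("pics/s6z.png",cv2.resize(im[150:330,170:390],None,fx=3.5,fy=3.3,interpolation=cv2.INTER_CUBIC))
E
```

```text
5.775 [ 0.631  -0.0287  0.0991] [-2.0807 -2.3408  0.0151] [-0.2 -0.1 -1.6] 0.0615974761476554
5.825 [ 0.6297 -0.0285  0.0994] [-2.0804 -2.3402  0.0157] [-0.4 -0.6 -1.9] 0.061297198774250675
n 1 dist [-0.0007  0.0184  0.0018] rot [-0.0136 -0.0008  0.0014]
0 t [ 1.83  0.14 -0.18] w [-0.014 -0.001  0.001]
```

View pics/w6.png

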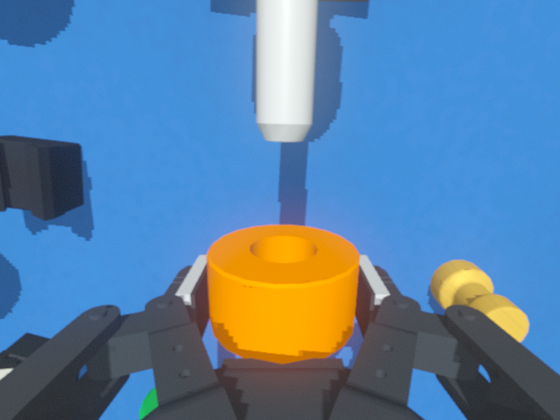

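View pics/s6z.png

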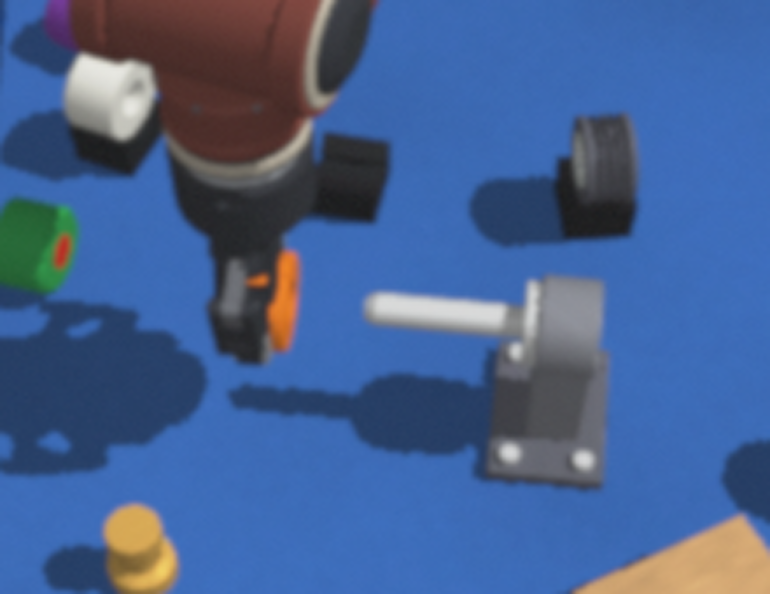

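```bash
cat > shaft.py <<'E'
import sys,pickle
from h import *
n=sys.argv[1];r0,r1=int(sys.argv[2]),int(sys.argv[3])
ci,o=pickle.load(open(n+".pkl","rb"));R=Ro.from_rotvec(o['tool_rot']).as_matrix();p=o['tool_pos']
im=cv2.imread(f"pics/{n}.png");H,S,V=cv2.split(cv2.cvtColor(im,cv2.COLOR_BGR2HSV))
m=(S<90)&(V>110)
C=-ci['R'].T@ci['t'];out=[]
for r in range(r0,r1,6):
    c=np.where(m[r,225:345])[0]+225
    a,b=c.min()-.5,c.max()+.5
    # axis height from apparent width: cone tangents half-angle
    da=ray(ci,(a,r))[1];db=ray(ci,(b,r))[1];da/=np.linalg.norm(da);db/=np.linalg.norm(db)
    u=np.array([.116,-.993,0]) ; 
    pa=da-u*(da@u);pb=db-u*(db@u);pa/=np.linalg.norm(pa);pb/=np.linalg.norm(pb)
    h=.5*np.arccos(pa@pb);D=.010/np.sin(h);mid=(pa+pb);mid/=np.linalg.norm(mid)
    X=C+mid*D  # point on axis (modulo sliding along u)
    W=onz(ci,((a+b)/2,r),.11)
    out.append([r,a,b,X[2],*(R.T@(W-p))*1000,W[0],W[1]])
out=np.array(out);np.set_printoptions(suppress=True,precision=4);print(out)
f=np.polyfit(out[:,8],out[:,7],1);print("shaft yaw",-np.arctan(f[0]),"z est",out[:,3].mean())
t=np.polyfit(out[:,4],out[:,5],1);print("in tool: y(mm) at x=0:",t[1],"slope",t[0])
E
python3 shaft.py w6 4 120
python3 - <<'E'
from h import *
import pickle
ci,o=pickle.load(open("w6.pkl","rb"));R=Ro.from_rotvec(o['tool_rot']).as_matrix();p=o['tool_pos']
print(R.round(3))
im=cv2.imread("pics/w6.png");H,S,V=cv2.split(cv2.cvtColor(im,cv2.COLOR_BGR2HSV))
m=((H>3)&(H<25)&(S>150)).astype(np.uint8)
for r in (250,255,260,300,):
    c=np.where(m[r,180:400])[0]+180;print(r,c.min(),c.max())
c=np.where(m[:,283])[0];print(c.min(),c.max())
print("tip tool",R.T@(onz(ci,(285.5,140),.115)-p))
E
```

```text
[[  4.     254.5    318.5      0.1155 104.8492   1.7657 -10.8697   0.6206
    0.0757]
 [ 10.     255.5    317.5      0.1124 103.1068   1.7713 -10.8712   0.6208
    0.074 ]
 [ 16.     255.5    317.5      0.1129 101.3485   1.7771 -10.8728   0.621
    0.0722]
 [ 22.     255.5    317.5      0.1134  99.574    1.7828 -10.8743   0.6212
    0.0705]
 [ 28.     255.5    317.5      0.114   97.7833   1.7887 -10.8758   0.6214
    0.0687]
 [ 34.     255.5    316.5      0.1126  95.9764   1.6264 -10.8751   0.6215
    0.0669]
 [ 40.     255.5    316.5      0.1132  94.1522   1.6315 -10.8766   0.6217
    0.065 ]
 [ 46.     254.5    316.5      0.1156  92.3115   1.467  -10.8759   0.6218
    0.0632]
 [ 52.     254.5    315.5      0.1143  90.4534   1.3009 -10.8751   0.6218
    0.0613]
 [ 58.     255.5    315.5      0.1129  88.5769   1.4759 -10.8791   0.6222
    0.0595]
 [ 64.     255.5    315.5      0.1134  86.683    1.4805 -10.8807   0.6224
    0.0576]
 [ 70.     255.5    314.5      0.112   84.7715   1.3121 -10.8799   0.6225
    0.0557]
 [ 76.     254.5    314.5      0.1145  82.8416   1.1421 -10.8792   0.
[... 217 characters left out ...]
  0.1123  76.9384   1.1512 -10.8841   0.6233
    0.0479]
 [100.     255.5    313.5      0.1128  74.9323   1.1542 -10.8858   0.6235
    0.0459]
 [106.     255.5    313.5      0.1134  72.9066   1.1574 -10.8875   0.6237
    0.0439]
 [112.     255.5    312.5      0.112   70.8609   0.9815 -10.8868   0.6238
    0.0418]
 [118.     255.5    312.5      0.1125  68.7949   0.9838 -10.8885   0.624
    0.0398]]
shaft yaw 0.09405699232083065 z est 0.11333322165148145
in tool: y(mm) at x=0: -0.6310301518379227 slope 0.0234811730712127
[[-0.117  0.993 -0.014]
 [ 0.993  0.117 -0.001]
 [ 0.001 -0.014 -1.   ]]
250 210 355
255 208 358
260 208 358
300 208 356
225 363
tip tool [ 0.06138103  0.0014916  -0.01590192]
```

{"api": "send_rows", "payload": {"series": [{"tx": 1.5, "ty": 0, "tz": -0.25, "wx": -0.014, "wy": 0, "wz": 0.01, "jaw": 1}, {"tx": 1.5, "ty": 0, "tz": 0, "wx": 0, "wy": 0, "wz": 0, "jaw": 1}]}}

```text
t: 6.12
tool_pos: [0.624, 0.0025, 0.1031]
tool_rot: [-2.102, -2.335, -0.002]
contact_force: [-0.1, -0.6, -1.5]
opening: 0.0614
```

{"api": "send_rows", "payload": {"series": [{"tx": 0, "ty": 0, "tz": 0, "wx": 0, "wy": 0, "wz": 0, "jaw": 1}]}}

```text
t: 6.25
tool_pos: [0.6233, 0.0042, 0.1036]
tool_rot: [2.1, 2.337, 0.003]
contact_force: [-0.3, -0.3, -1.5]
opening: 0.0613
```

```bash
python3 look.py w7; python3 look.py s7 scene; python3 shaft.py w7 4 180;python3 - <<'E'
from h import *
im=cv2.imread("pics/s7.png");cv2.imwrite("pics/s7z.png",cv2.resize(im[190:310,200:370],None,fx=4.5,fy=4.5,interpolation=cv2.INTER_CUBIC))
E
```

```text
6.25 [0.6233 0.0042 0.1036] [2.0997 2.3366 0.0032] [-0.3 -0.3 -1.5] 0.061261617605057654
6.3 [0.6235 0.0037 0.1037] [2.0999 2.3361 0.0031] [-0.2 -0.6 -2.1] 0.061416091618629126
[[  4.     224.5    344.5      0.1731 106.2002   1.1126  -6.2464   0.6131
    0.1099]
 [ 10.     224.5    344.5      0.1734 104.3913   1.1154  -6.2486   0.6133
    0.1081]
 [ 16.     224.5    344.5      0.1737 102.566    1.1182  -6.2508   0.6135
    0.1063]
 [ 22.     224.5    344.5      0.1739 100.7239   1.121   -6.253    0.6137
    0.1044]
 [ 28.     224.5    344.5      0.1742  98.8648   1.1239  -6.2552   0.6139
    0.1026]
 [ 34.     224.5    344.5      0.1745  96.9886   1.1268  -6.2575   0.6141
    0.1007]
 [ 40.     224.5    344.5      0.1747  95.095    1.1297  -6.2597   0.6143
    0.0988]
 [ 46.     224.5    344.5      0.175   93.1837   1.1326  -6.262    0.6145
    0.0969]
 [ 52.     224.5    344.5      0.1753  91.2544   1.1356  -6.2643   0.6147
    0.095 ]
 [ 58.     267.5    344.5      0.143   89.3064   8.7888  -6.2539   0.6226
    0.0939]
 [ 64.     267.5    325.5      0.1139  87.3407   5.4315  -6.261
[... 1076 characters left out ...]
5      0.113   59.9794   4.9929  -6.2955   0.6219
    0.0643]
 [148.     267.5    321.5      0.1136  57.7254   5.0156  -6.2981   0.6222
    0.0621]
 [154.     267.5    321.5      0.1142  55.4484   5.0386  -6.3008   0.6224
    0.0598]
 [160.     267.5    320.5      0.1125  53.1481   4.8685  -6.3039   0.6225
    0.0575]
 [166.     267.5    320.5      0.1132  50.8241   4.8909  -6.3066   0.6228
    0.0552]
 [172.     267.5    320.5      0.1138  48.4761   4.9137  -6.3094   0.6231
    0.0529]
 [178.     268.5    320.5      0.1121  46.1035   5.133   -6.3119   0.6235
    0.0506]]
shaft yaw 0.177426150127241 z est 0.13260828021369375
in tool: y(mm) at x=0: 9.616116433922029 slope -0.07168479123093346
```

View pics/w7.png

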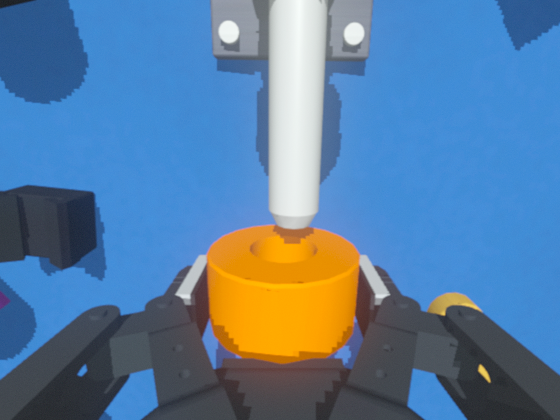

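View pics/s7z.png

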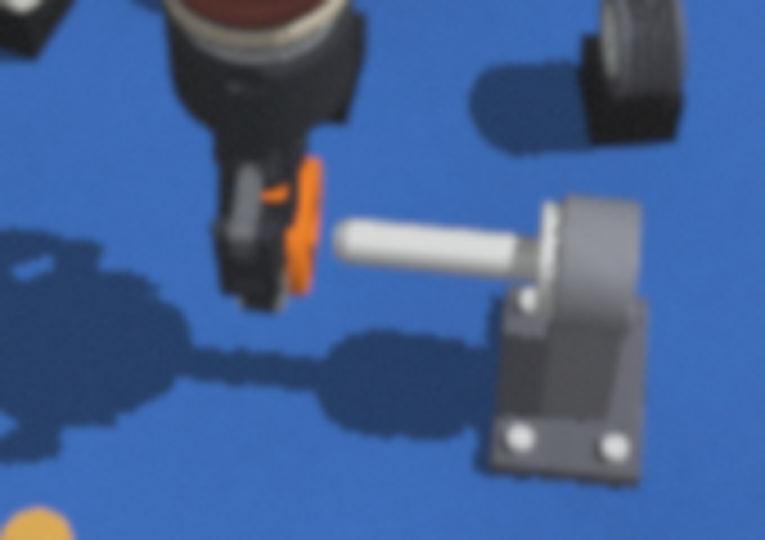

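{"api": "send_rows", "payload": {"series": [{"tx": 0.5, "ty": 0.45, "tz": 0.1, "wx": 0, "wy": 0, "wz": 0.012, "jaw": 1}, {"tx": 0, "ty": 0, "tz": 0, "wx": 0, "wy": 0, "wz": 0, "jaw": 1}]}}

```text
t: 6.6
tool_pos: [0.6282, 0.0086, 0.1031]
tool_rot: [2.115, 2.321, 0.004]
contact_force: [-0.2, -0.1, -2.7]
opening: 0.0612
```

```bash
python3 look.py w8; python3 shaft.py w8 100 190
```

```text
6.6 [0.6282 0.0086 0.1031] [2.1152 2.3208 0.0037] [-0.2 -0.1 -2.7] 0.06123382123506453
[[100.     250.5    306.5      0.1126  75.1121  -0.9996  -6.9046   0.6202
    0.0833]
 [106.     250.5    306.5      0.1132  73.0197  -1.0073  -6.9057   0.6204
    0.0812]
 [112.     250.5    306.5      0.1138  70.9066  -1.015   -6.9067   0.6206
    0.0791]
 [118.     250.5    306.5      0.1144  68.7725  -1.0228  -6.9077   0.6208
    0.077 ]
 [124.     250.5    306.5      0.115   66.6172  -1.0307  -6.9088   0.621
    0.0749]
 [130.     251.5    305.5      0.1112  64.4403  -1.0387  -6.9099   0.6212
    0.0727]
 [136.     251.5    305.5      0.1118  62.2416  -1.0468  -6.9109   0.6214
    0.0705]
 [142.     251.5    305.5      0.1124  60.0206  -1.0549  -6.912    0.6216
    0.0683]
 [148.     251.5    305.5      0.113   57.777   -1.0631  -6.9131   0.6218
    0.0661]
 [154.     251.5    305.5      0.1136  55.5105  -1.0714  -6.9142   0.622
    0.0638]
 [160.     252.5    305.5      0.112   53.2206  -0.8874  -6.9148   0.6224
    0.0615]
 [166.     252.5    305.5      0.1126  50.9072  -0.8948  -6.916    0.6226
    0.0592]
 [172.     252.5    305.5      0.1132  48.5699  -0.9024  -6.9171   0.6228
    0.0569]
 [178.     253.5    305.5      0.1116  46.2079  -0.7146  -6.9177   0.6232
    0.0546]
 [184.     253.5    305.5      0.1122  43.8214  -0.7213  -6.9189   0.6234
    0.0522]]
shaft yaw 0.10092547331532564 z est 0.1128433004715032
in tool: y(mm) at x=0: -0.46616420312104984 slope -0.008335696775165833
```

View pics/w8.png

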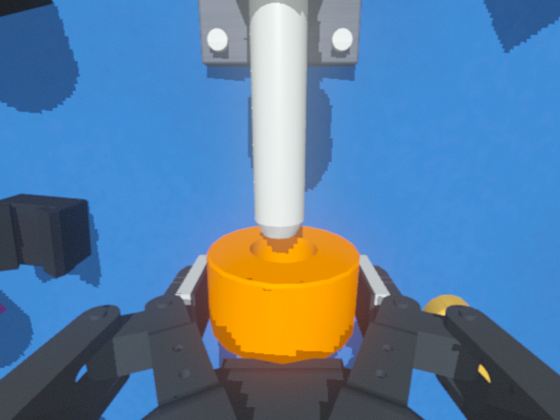

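{"api": "send_rows", "payload": {"series": [{"tx": 0.8, "ty": -0.05, "tz": 0.1, "wx": 0, "wy": 0, "wz": -0.008, "jaw": 1}, {"tx": 0.8, "ty": 0, "tz": 0, "wx": 0, "wy": 0, "wz": 0, "jaw": 1}]}}

```text
t: 6.9
tool_pos: [0.6261, 0.0244, 0.1018]
tool_rot: [2.107, 2.328, 0.003]
contact_force: [0.2, 0.2, -2.0]
opening: 0.0615
```

{"api": "send_rows", "payload": {"series": [{"tx": 0.8, "ty": 0, "tz": 0, "wx": 0, "wy": 0, "wz": 0, "jaw": 1}]}}

```text
t: 7.02
tool_pos: [0.6251, 0.0331, 0.1017]
tool_rot: [2.107, 2.329, 0.003]
contact_force: [0.6, -0.0, -2.2]
opening: 0.0619
```

```bash
python3 look.py w9; python3 shaft.py w9 140 226|tail -6
```

```text
7.025 [0.6251 0.0331 0.1017] [2.1073 2.3287 0.003 ] [ 0.6 -0.  -2.2] 0.06186628947641298
 [218.     255.5    307.5      0.1145  30.2342   0.0566  -8.2576   0.6221
    0.0631]
 [224.     256.5    306.5      0.1105  27.6998   0.0541  -8.2591   0.6224
    0.0606]]
shaft yaw 0.09679795099681239 z est 0.11266691820487702
in tool: y(mm) at x=0: -0.04724547237486378 slope 0.0029269167518044133
```

View pics/w9.png

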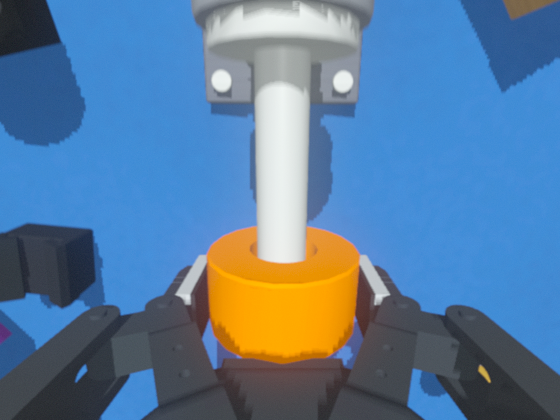

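{"api": "send_rows", "payload": {"series": [{"tx": 1.2, "ty": 0, "tz": 0, "wx": 0, "wy": 0, "wz": 0, "jaw": 1}, {"tx": 1.2, "ty": 0, "tz": 0, "wx": 0, "wy": 0, "wz": 0, "jaw": 1}]}}

```text
t: 7.32
tool_pos: [0.6224, 0.0593, 0.1017]
tool_rot: [2.107, 2.33, 0.004]
contact_force: [0.0, -1.4, -1.5]
opening: 0.0617
```

{"api": "send_rows", "payload": {"series": [{"tx": 1.2, "ty": 0, "tz": 0, "wx": 0, "wy": 0, "wz": 0, "jaw": 1}, {"tx": 1.2, "ty": 0, "tz": 0, "wx": 0, "wy": 0, "wz": 0, "jaw": 1}]}}

```text
t: 7.58
tool_pos: [0.6198, 0.0852, 0.1018]
tool_rot: [2.107, 2.33, 0.004]
contact_force: [0.5, 0.2, -1.9]
opening: 0.0613
```

```bash
python3 look.py w10
```

```text
7.575 [0.6198 0.0852 0.1018] [2.1069 2.33   0.0042] [ 0.5  0.2 -1.9] 0.0612949756500033
```

View pics/w10.png

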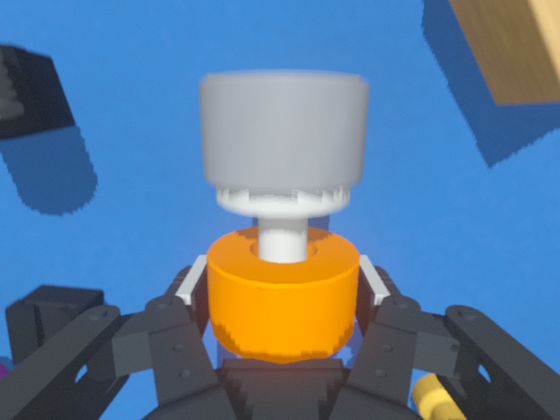

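{"api": "send_rows", "payload": {"series": [{"tx": 1.0, "ty": 0, "tz": 0, "wx": 0, "wy": 0, "wz": 0, "jaw": 1}, {"tx": 0.6, "ty": 0, "tz": 0, "wx": 0, "wy": 0, "wz": 0, "jaw": 1}]}}

```text
t: 7.88
tool_pos: [0.6178, 0.1037, 0.1019]
tool_rot: [-2.105, -2.331, -0.005]
contact_force: [-0.5, 0.9, -2.4]
opening: 0.0614
```

{"api": "send_rows", "payload": {"series": [{"tx": 0.4, "ty": 0, "tz": 0, "wx": 0, "wy": 0, "wz": 0, "jaw": 1}]}}

```text
t: 8.0
tool_pos: [0.6177, 0.1052, 0.102]
tool_rot: [2.101, 2.33, -0.002]
contact_force: [2.0, -17.5, -2.1]
opening: 0.0618
```

{"api": "send_rows", "payload": {"series": [{"tx": 0.4, "ty": 0, "tz": 0, "wx": 0, "wy": 0, "wz": 0, "jaw": 1}]}}

```text
t: 8.12
tool_pos: [0.6177, 0.1051, 0.102]
tool_rot: [2.095, 2.326, -0.013]
contact_force: [0.1, -17.1, -2.0]
opening: 0.0618
```

{"api": "send_rows", "payload": {"series": [{"tx": -0.1, "ty": 0, "tz": 0.25, "wx": 0, "wy": 0, "wz": 0, "jaw": 0.9}, {"tx": 0, "ty": 0, "tz": 0, "wx": 0, "wy": 0, "wz": 0, "jaw": 0}, {"tx": 0, "ty": 0, "tz": 0, "wx": 0, "wy": 0, "wz": 0, "jaw": 0}, {"tx": 0, "ty": 0, "tz": 0, "wx": 0, "wy": 0, "wz": 0, "jaw": 0}]}}

```text
t: 8.62
tool_pos: [0.6189, 0.1039, 0.1007]
tool_rot: [2.096, 2.324, -0.01]
contact_force: [0.3, 0.3, 0.2]
opening: 0.0854
```

{"api": "send_rows", "payload": {"series": [{"tx": 0, "ty": 0, "tz": -2, "wx": 0, "wy": 0, "wz": 0, "jaw": 0}, {"tx": 0, "ty": 0, "tz": -4, "wx": 0, "wy": 0, "wz": 0, "jaw": 0}, {"tx": 0, "ty": -1, "tz": -4, "wx": 0, "wy": 0, "wz": 0, "jaw": 0}]}}

```text
t: 9.0
tool_pos: [0.6068, 0.1046, 0.2022]
tool_rot: [2.098, 2.327, -0.016]
contact_force: [0.3, 0.3, -0.3]
opening: 0.0852
```

```bash
python3 look.py w11;python3 - <<'E'
from station import ctrl
from h import *
plan(ctrl.get_obs(),[.44,.130,.20],np.pi/2+.266,vmax=.05)
E
```

```text
9.0 [0.6068 0.1046 0.2022] [ 2.098   2.3274 -0.0157] [ 0.3  0.3 -0.3] 0.08524632023635582
n 4 dist [-0.1688  0.0251 -0.0096] rot [ 0.0064  0.0138 -0.1622]
0 t [ 1.06 -4.13  0.19] w [ 0.002  0.003 -0.041]
1 t [ 1.23 -4.09  0.21] w [ 0.002  0.003 -0.041]
2 t [ 1.39 -4.03  0.22] w [ 0.002  0.003 -0.041]
3 t [ 1.56 -3.97  0.23] w [ 0.002  0.003 -0.041]
```

View pics/w11.png

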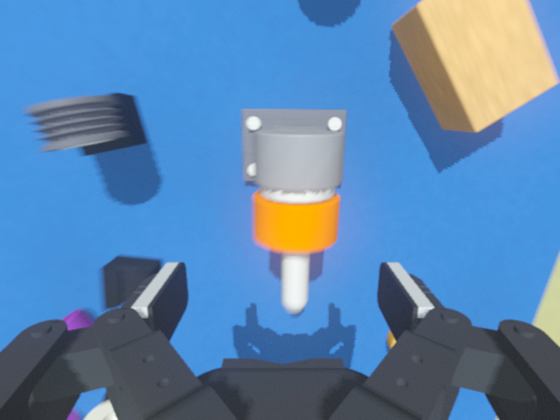

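{"api": "send_rows", "payload": {"series": [{"tx": 1.0, "ty": -4.1, "tz": 0.2, "wx": 0, "wy": 0, "wz": -0.04, "jaw": 0}, {"tx": 1.2, "ty": -4.1, "tz": 0.2, "wx": 0, "wy": 0, "wz": -0.04, "jaw": 0}, {"tx": 1.4, "ty": -4.0, "tz": 0.2, "wx": 0, "wy": 0, "wz": -0.04, "jaw": 0}, {"tx": 1.5, "ty": -4.0, "tz": 0.2, "wx": 0, "wy": 0, "wz": -0.04, "jaw": 0}]}}

```text
t: 9.55
tool_pos: [0.4415, 0.1294, 0.2088]
tool_rot: [1.889, 2.478, 0.01]
contact_force: [0.7, 0.7, 0.9]
opening: 0.0857
```

{"api": "send_rows", "payload": {"series": [{"tx": 0, "ty": 0, "tz": 0, "wx": 0, "wy": 0, "wz": 0, "jaw": 0}]}}

```text
t: 9.68
tool_pos: [0.4397, 0.1299, 0.2096]
tool_rot: [1.887, 2.478, 0.012]
contact_force: [0.3, 1.0, 0.3]
opening: 0.0854
```

```bash
python3 look.py w12;python3 - <<'E'
from h import *
im=cv2.imread("pics/w12.png");cv2.imwrite("pics/w12z.png",cv2.resize(im[130:330,190:390],None,fx=3,fy=3,interpolation=cv2.INTER_CUBIC))
E
```

```text
9.675 [0.4397 0.1299 0.2096] [1.8868 2.4783 0.0125] [0.3 1.  0.3] 0.08536935520682554
```

View pics/w12z.png

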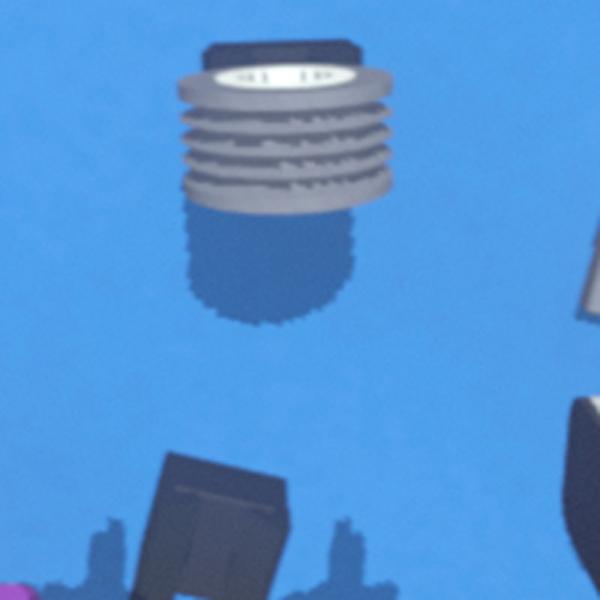

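Run:
```python
from station import ctrl
from h import *
import pickle
ci,o=pickle.load(open("w12.pkl","rb"));R=Ro.from_rotvec(o['tool_rot']).as_matrix();p=o['tool_pos']
z=lambda q:(190+q[0]/3-.3,130+q[1]/3-.3)
cs=[]
for a,b in(((178,92),(394,89)),((183,189),(392,185))):
    l,r=[onz(ci,z(q),.062) for q in(a,b)];cs.append((l+r)/2);print("pulley",(l+r)/2,"yaw",np.arctan2(r[1]-l[1],r[0]-l[0]),np.linalg.norm(r-l))
c=(cs[0]+cs[1])/2;d=cs[0]-cs[1];print(c,"axis yaw",np.arctan2(-d[0],d[1]),np.linalg.norm(d))
plan(o,[c[0],c[1],.12],np.pi/2+.26,vmax=.03)
```

```text
pulley [0.4372437  0.16142201 0.062     ] yaw 0.2796449680096183 0.0620816356806839
pulley [0.4453182  0.13406416 0.062     ] yaw 0.28309787515638485 0.061883318678500394
[0.44128095 0.14774309 0.062     ] axis yaw 0.28699546598213965 0.02852454410584985
n 4 dist [ 0.0015  0.0178 -0.0896] rot [0.0227 0.0163 0.0094]
0 t [0.46 0.11 2.24] w [0.006 0.004 0.002]
1 t [0.45 0.12 2.24] w [0.006 0.004 0.002]
2 t [0.44 0.13 2.24] w [0.006 0.004 0.002]
3 t [0.43 0.14 2.24] w [0.006 0.004 0.002]
```

{"api": "send_rows", "payload": {"series": [{"tx": 0.5, "ty": 0.1, "tz": 2.2, "wx": 0.01, "wy": 0.008, "wz": -0.01, "jaw": 0}, {"tx": 0.5, "ty": 0.1, "tz": 2.2, "wx": 0.01, "wy": 0.008, "wz": 0, "jaw": 0}, {"tx": 0.4, "ty": 0.1, "tz": 2.2, "wx": 0, "wy": 0, "wz": 0, "jaw": 0}, {"tx": 0.4, "ty": 0.1, "tz": 2.2, "wx": 0, "wy": 0, "wz": 0, "jaw": 0}, {"tx": 0, "ty": 0, "tz": 0.5, "wx": 0, "wy": 0, "wz": 0, "jaw": 0}]}}

```text
t: 10.35
tool_pos: [0.4438, 0.1486, 0.11]
tool_rot: [-1.893, -2.506, 0.0]
contact_force: [1.3, -0.0, 0.3]
opening: 0.0852
```

```bash
python3 look.py w13;python3 - <<'E'
from station import ctrl
from h import *
plan(ctrl.get_obs(),[.4413,.1477,.054],np.pi/2+.282,vmax=.015)
E
```

```text
10.35 [0.4438 0.1486 0.11  ] [-1.8930e+00 -2.5056e+00  1.0000e-04] [ 1.3 -0.   0.3] 0.08519993886817022
n 4 dist [-0.0026 -0.0007 -0.0562] rot [-0.0005 -0.0009 -0.0054]
0 t [-0.   -0.07  1.4 ] w [-0.    -0.    -0.001]
1 t [-0.   -0.07  1.4 ] w [-0.    -0.    -0.001]
2 t [-0.   -0.07  1.4 ] w [-0.    -0.    -0.001]
3 t [-0.   -0.07  1.4 ] w [-0.    -0.    -0.001]
```

View pics/w13.png

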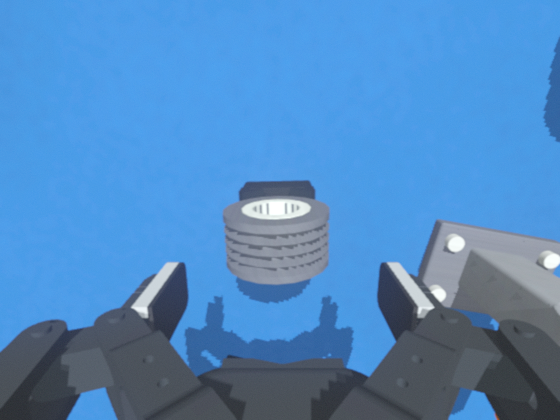

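{"api": "send_rows", "payload": {"series": [{"tx": 0, "ty": -0.1, "tz": 1.4, "wx": 0, "wy": 0, "wz": 0, "jaw": 0}, {"tx": 0, "ty": -0.1, "tz": 1.4, "wx": 0, "wy": 0, "wz": 0, "jaw": 0}, {"tx": 0, "ty": -0.1, "tz": 1.4, "wx": 0, "wy": 0, "wz": -0.005, "jaw": 0}, {"tx": 0, "ty": 0, "tz": 1.0, "wx": 0, "wy": 0, "wz": 0, "jaw": 0}, {"tx": 0, "ty": 0, "tz": 0.3, "wx": 0, "wy": 0, "wz": 0, "jaw": 0}]}}

```text
t: 11.02
tool_pos: [0.4421, 0.1474, 0.0524]
tool_rot: [1.888, 2.511, 0.002]
contact_force: [0.6, -0.3, 0.2]
opening: 0.0855
```

```bash
python3 look.py w14;python3 - <<'E'
from station import ctrl
from h import *
plan(ctrl.get_obs(),[.4413,.1477,.054],np.pi/2+.282,vmax=.015)
E
```

```text
11.025 [0.4421 0.1474 0.0524] [1.8881e+00 2.5106e+00 2.2000e-03] [ 0.6 -0.3  0.2] 0.08552359087497359
n 1 dist [-0.0007  0.0003  0.0017] rot [ 0.0011 -0.0007 -0.0009]
0 t [ 0.05 -0.06 -0.17] w [ 0.001 -0.001 -0.001]
```

View pics/w14.png

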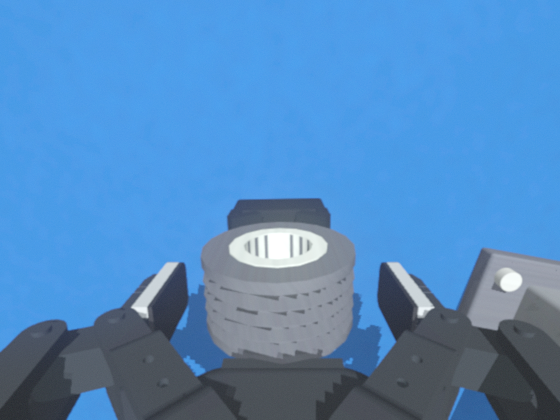

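{"api": "send_rows", "payload": {"series": [{"tx": 0, "ty": -0.2, "tz": -0.15, "wx": 0, "wy": 0, "wz": 0, "jaw": 0.1}, {"tx": 0, "ty": 0, "tz": 0, "wx": 0, "wy": 0, "wz": 0, "jaw": 1}, {"tx": 0, "ty": 0, "tz": 0, "wx": 0, "wy": 0, "wz": 0, "jaw": 1}, {"tx": 0, "ty": 0, "tz": 0, "wx": 0, "wy": 0, "wz": 0, "jaw": 1}], "squeeze": 55}}

```text
t: 11.58
tool_pos: [0.4409, 0.147, 0.0553]
tool_rot: [1.887, 2.51, 0.005]
contact_force: [0.4, -0.5, -2.5]
opening: 0.0611
```

{"api": "send_rows", "payload": {"series": [{"tx": 0, "ty": 0, "tz": -2, "wx": 0, "wy": 0, "wz": 0, "jaw": 1}, {"tx": 0, "ty": 0, "tz": -4, "wx": 0, "wy": 0, "wz": 0, "jaw": 1}, {"tx": 0, "ty": 0, "tz": -4, "wx": 0, "wy": 0, "wz": 0, "jaw": 1}]}}

```text
t: 11.95
tool_pos: [0.4365, 0.1462, 0.1521]
tool_rot: [-1.884, -2.506, 0.009]
contact_force: [0.5, 0.5, -1.2]
opening: 0.0612
```

```bash
python3 look.py w15;python3 - <<'E'
from station import ctrl
from h import *
plan(ctrl.get_obs(),[.50,-.02,.15],np.pi/2+.10,vmax=.05)
E
```

```text
11.95 [0.4365 0.1462 0.1521] [-1.8843 -2.5057  0.0087] [ 0.5  0.5 -1.2] 0.06124966344496844
n 4 dist [ 0.0601 -0.1668 -0.0084] rot [ 0.0014 -0.0007  0.1814]
0 t [-4.42  0.29  0.21] w [ 0.    -0.     0.045]
1 t [-4.41  0.49  0.21] w [ 0.    -0.     0.045]
2 t [-4.38  0.69  0.21] w [ 0.    -0.     0.045]
3 t [-4.34  0.88  0.21] w [ 0.    -0.     0.045]
```

View pics/w15.png

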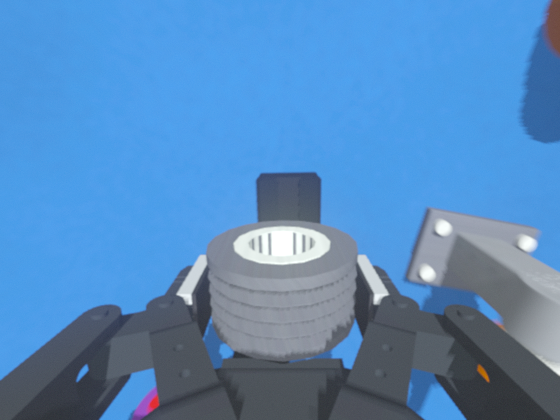

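{"api": "send_rows", "payload": {"series": [{"tx": -4.4, "ty": 0.3, "tz": 0.2, "wx": 0, "wy": 0, "wz": 0.045, "jaw": 1}, {"tx": -4.4, "ty": 0.5, "tz": 0.2, "wx": 0, "wy": 0, "wz": 0.045, "jaw": 1}, {"tx": -4.4, "ty": 0.7, "tz": 0.2, "wx": 0, "wy": 0, "wz": 0.045, "jaw": 1}, {"tx": -4.3, "ty": 0.9, "tz": 0.2, "wx": 0, "wy": 0, "wz": 0.045, "jaw": 1}]}}

```text
t: 12.5
tool_pos: [0.5026, -0.0211, 0.1513]
tool_rot: [2.102, 2.329, 0.01]
contact_force: [0.4, 0.4, -1.9]
opening: 0.061
```

Run:
```python
from station import ctrl
from h import *
o=ctrl.get_obs();print(o['tool_pos'])
plan(o,[.6295,-.012,.103],np.pi/2+.10,vmax=.05)
```

```text
[ 0.50256125 -0.02107066  0.15130832]
n 3 dist [ 0.1269  0.0091 -0.0483] rot [ 0.0073 -0.0014  0.0023]
0 t [-0.13  4.23  1.64] w [ 0.002 -0.     0.001]
1 t [-0.13  4.23  1.63] w [ 0.002 -0.     0.001]
2 t [-0.13  4.24  1.62] w [ 0.002 -0.     0.001]
```

{"api": "send_rows", "payload": {"series": [{"tx": -0.1, "ty": 4.0, "tz": 1.5, "wx": 0, "wy": 0, "wz": 0, "jaw": 1}, {"tx": -0.1, "ty": 4.0, "tz": 1.5, "wx": 0, "wy": 0, "wz": 0, "jaw": 1}, {"tx": -0.1, "ty": 3.5, "tz": 1.2, "wx": 0, "wy": 0, "wz": 0, "jaw": 1}, {"tx": 0, "ty": 0.6, "tz": 0.2, "wx": 0, "wy": 0, "wz": 0, "jaw": 1}]}}

```text
t: 13.0
tool_pos: [0.6269, -0.0162, 0.1041]
tool_rot: [2.111, 2.322, 0.008]
contact_force: [-1.1, 0.6, -2.1]
opening: 0.0611
```

```bash
python3 look.py w16;python3 shaft.py w16 80 176|tail -8
python3 - <<'E'
from station import ctrl
from h import *
o=ctrl.get_obs();print(o['tool_pos'])
plan(o,[.6275,.01,.103],np.pi/2+.10,vmax=.05)
E
```

```text
13.0 [ 0.6269 -0.0162  0.1041] [2.1112 2.3219 0.0079] [-1.1  0.6 -2.1] 0.061131219027984456
 [158.     263.5    315.5      0.1105  53.8873   3.1588  -5.869    0.6249
    0.0377]
 [164.     266.5    312.5      0.095   51.5633   3.1723  -5.871    0.6251
    0.0354]
 [170.     269.5    309.5      0.0748  49.2152   3.1859  -5.873    0.6253
    0.0331]]
shaft yaw 0.09438499390981828 z est 0.1105579496084627
in tool: y(mm) at x=0: 3.1427317636133414 slope 0.0005799112614390284
[ 0.6265549  -0.01609712  0.10413332]
n 1 dist [ 0.0009  0.0261 -0.0011] rot [ 0.0061 -0.0009 -0.005 ]
0 t [2.59 0.34 0.12] w [ 0.006 -0.001 -0.005]
```

View pics/w16.png

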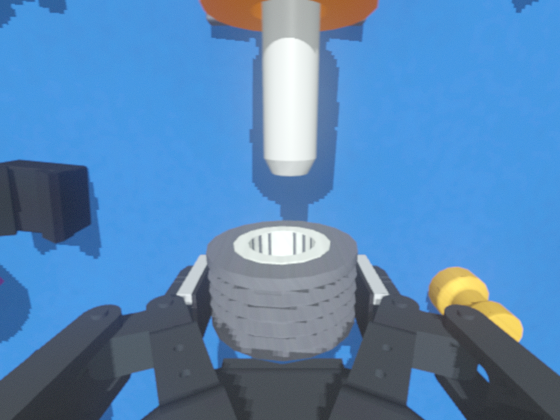

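{"api": "send_rows", "payload": {"series": [{"tx": 1.0, "ty": 0.33, "tz": 0.1, "wx": 0.006, "wy": 0, "wz": 0, "jaw": 1}, {"tx": 0.8, "ty": 0, "tz": 0, "wx": 0, "wy": 0, "wz": 0, "jaw": 1}, {"tx": 0.4, "ty": 0, "tz": 0, "wx": 0, "wy": 0, "wz": 0, "jaw": 1}]}}

```text
t: 13.42
tool_pos: [0.6261, 0.0078, 0.1035]
tool_rot: [-2.113, -2.323, -0.0]
contact_force: [-0.2, 0.9, -2.2]
opening: 0.0608
```

```bash
python3 look.py w17;python3 shaft.py w17 120 200|tail -8
```

```text
13.425 [0.6261 0.0078 0.1035] [-2.1125e+00 -2.3233e+00 -3.0000e-04] [-0.2  0.9 -2.2] 0.0607844310159903
 [186.     258.5    310.5      0.1129  42.9248   1.2434  -6.4233   0.6233
    0.0506]
 [192.     258.5    310.5      0.1136  40.4956   1.2471  -6.4262   0.6235
    0.0482]
 [198.     258.5    310.5      0.1142  38.0406   1.2508  -6.4292   0.6237
    0.0458]]
shaft yaw 0.09292611179200018 z est 0.11305786927865732
in tool: y(mm) at x=0: 1.1743326047649063 slope 0.002022719422772507
```

View pics/w17.png

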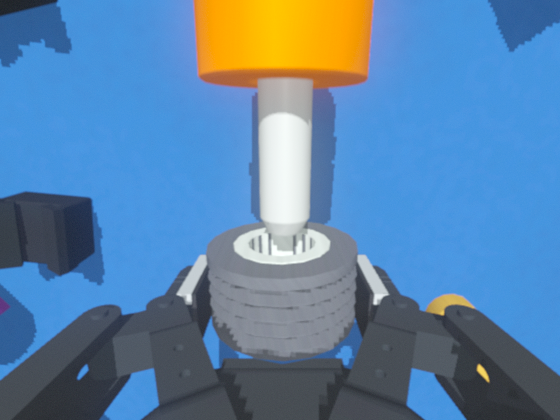

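Aligned to within about 1 mm, so I'm inserting the pulley. The home contact should come near tool y ≈ 0.073.

{"api": "send_rows", "payload": {"series": [{"tx": 0.8, "ty": 0.1, "tz": 0.05, "wx": 0, "wy": 0, "wz": 0, "jaw": 1}, {"tx": 0.8, "ty": 0, "tz": 0, "wx": 0, "wy": 0, "wz": 0, "jaw": 1}, {"tx": 0.8, "ty": 0, "tz": 0, "wx": 0, "wy": 0, "wz": 0, "jaw": 1}]}}

```text
t: 13.85
tool_pos: [0.6245, 0.0335, 0.1039]
tool_rot: [-2.113, -2.324, -0.002]
contact_force: [-0.4, 0.1, -2.6]
opening: 0.0608
```

{"api": "send_rows", "payload": {"series": [{"tx": 1.0, "ty": 0, "tz": 0, "wx": 0, "wy": 0, "wz": 0, "jaw": 1}, {"tx": 1.0, "ty": 0, "tz": 0, "wx": 0, "wy": 0, "wz": 0, "jaw": 1}]}}

```text
t: 14.1
tool_pos: [0.6225, 0.0548, 0.104]
tool_rot: [-2.113, -2.323, -0.002]
contact_force: [-0.5, 0.1, -1.7]
opening: 0.0611
```

```bash
python3 look.py w18
```

```text
14.1 [0.6225 0.0548 0.104 ] [-2.1133e+00 -2.3235e+00 -2.1000e-03] [-0.5  0.1 -1.7] 0.06109935178276854
```

View pics/w18.png

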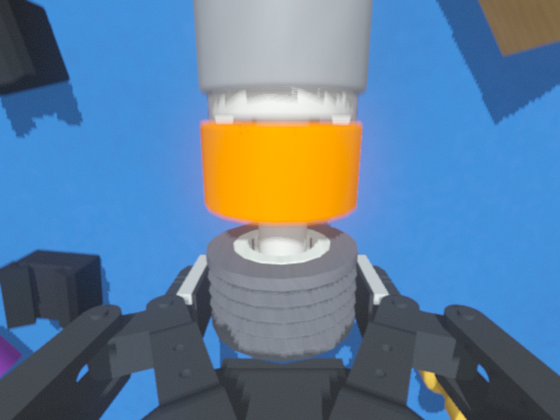

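{"api": "send_rows", "payload": {"series": [{"tx": 1.0, "ty": 0, "tz": 0, "wx": 0, "wy": 0, "wz": 0, "jaw": 1}, {"tx": 0.5, "ty": 0, "tz": 0, "wx": 0, "wy": 0, "wz": 0, "jaw": 1}]}}

```text
t: 14.4
tool_pos: [0.6208, 0.0717, 0.104]
tool_rot: [-2.112, -2.325, -0.002]
contact_force: [-0.6, -11.6, -1.6]
opening: 0.0607
```

{"api": "send_rows", "payload": {"series": [{"tx": 0.5, "ty": 0, "tz": 0, "wx": 0, "wy": 0, "wz": 0, "jaw": 1}]}}

```text
t: 14.52
tool_pos: [0.6207, 0.0718, 0.1042]
tool_rot: [2.107, 2.32, -0.012]
contact_force: [-0.0, -26.8, -1.5]
opening: 0.0609
```

{"api": "send_rows", "payload": {"series": [{"tx": 0.5, "ty": 0, "tz": 0, "wx": 0, "wy": 0, "wz": 0, "jaw": 1}]}}

```text
t: 14.65
tool_pos: [0.6207, 0.0716, 0.1046]
tool_rot: [2.104, 2.313, -0.024]
contact_force: [-0.7, -18.5, -0.9]
opening: 0.0608
```

{"api": "send_rows", "payload": {"series": [{"tx": -0.1, "ty": 0, "tz": 0.25, "wx": 0, "wy": 0, "wz": 0, "jaw": 0.9}, {"tx": 0, "ty": 0, "tz": 0, "wx": 0, "wy": 0, "wz": 0, "jaw": 0}, {"tx": 0, "ty": 0, "tz": 0, "wx": 0, "wy": 0, "wz": 0, "jaw": 0}, {"tx": 0, "ty": 0, "tz": 0, "wx": 0, "wy": 0, "wz": 0, "jaw": 0}]}}

```text
t: 15.15
tool_pos: [0.6219, 0.0703, 0.1036]
tool_rot: [2.104, 2.31, -0.021]
contact_force: [0.3, -0.1, -0.1]
opening: 0.0848
```

{"api": "send_rows", "payload": {"series": [{"tx": 0, "ty": 0, "tz": -2, "wx": 0, "wy": 0, "wz": 0, "jaw": 0}, {"tx": 0, "ty": 0, "tz": -4, "wx": 0, "wy": 0, "wz": 0, "jaw": 0}, {"tx": -1, "ty": -1, "tz": -4, "wx": 0, "wy": 0, "wz": 0, "jaw": 0}]}}

```text
t: 15.52
tool_pos: [0.6109, 0.0627, 0.2051]
tool_rot: [2.105, 2.316, -0.027]
contact_force: [-0.5, -0.5, 0.9]
opening: 0.0856
```

```bash
python3 look.py w19;python3 look.py t19 top;python3 - <<'E'
from station import ctrl
from h import *
plan(ctrl.get_obs(),[.447,-.165,.22],np.pi/2-.13,vmax=.05)
im=cv2.imread("pics/t19.png");cv2.imwrite("pics/t19z.png",cv2.resize(im[150:310,200:400],None,fx=4,fy=3.7,interpolation=cv2.INTER_CUBIC))
E
```

```text
15.525 [0.6109 0.0627 0.2051] [ 2.1049  2.3156 -0.0267] [-0.5 -0.5  0.9] 0.08559333733204653
15.575 [0.6131 0.0615 0.2126] [ 2.1007  2.3087 -0.0178] [2.4 0.4 3.9] 0.08528257971633574
n 6 dist [-0.1667 -0.2268  0.0089] rot [0.0091 0.0213 0.2238]
0 t [-3.51 -3.12 -0.09] w [0.002 0.004 0.037]
1 t [-3.62 -2.99 -0.1 ] w [0.002 0.004 0.037]
2 t [-3.73 -2.85 -0.11] w [0.002 0.004 0.037]
3 t [-3.83 -2.71 -0.12] w [0.002 0.004 0.037]
4 t [-3.93 -2.56 -0.13] w [0.002 0.004 0.037]
5 t [-4.02 -2.42 -0.14] w [0.002 0.004 0.037]
```

View pics/w19.png

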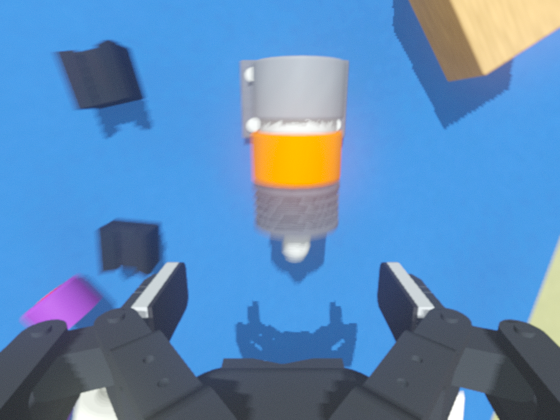

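View pics/t19z.png

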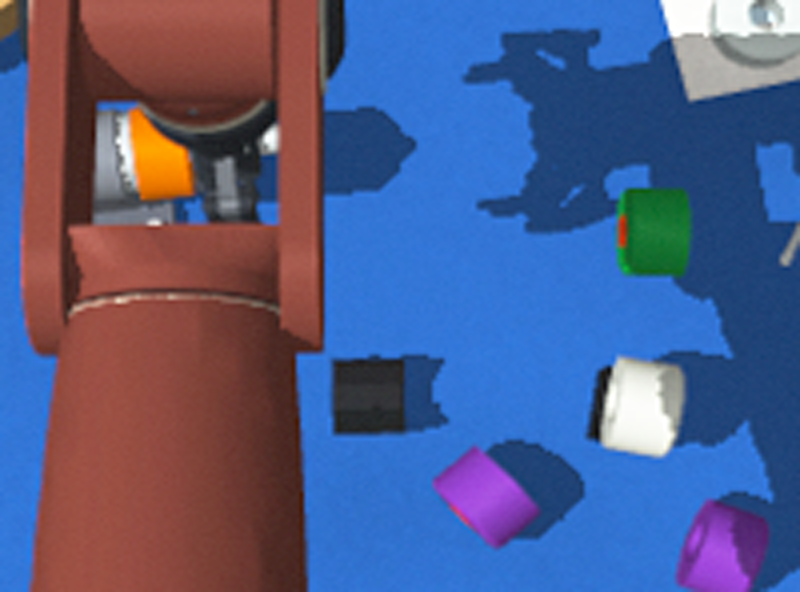

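{"api": "send_rows", "payload": {"series": [{"tx": -3.5, "ty": -3.1, "tz": -0.1, "wx": 0, "wy": 0, "wz": 0.037, "jaw": 0}, {"tx": -3.6, "ty": -3.0, "tz": -0.1, "wx": 0, "wy": 0, "wz": 0.037, "jaw": 0}, {"tx": -3.7, "ty": -2.9, "tz": -0.1, "wx": 0, "wy": 0, "wz": 0.037, "jaw": 0}, {"tx": -3.8, "ty": -2.7, "tz": -0.1, "wx": 0, "wy": 0, "wz": 0.037, "jaw": 0}, {"tx": -3.9, "ty": -2.6, "tz": -0.1, "wx": 0, "wy": 0, "wz": 0.037, "jaw": 0}]}}

```text
t: 16.25
tool_pos: [0.4732, -0.1282, 0.2251]
tool_rot: [2.298, 2.099, -0.003]
contact_force: [0.4, -0.6, 0.3]
opening: 0.0853
```

{"api": "send_rows", "payload": {"series": [{"tx": -4.0, "ty": -2.4, "tz": -0.1, "wx": 0, "wy": 0, "wz": 0.037, "jaw": 0}, {"tx": 0, "ty": 0, "tz": 0, "wx": 0, "wy": 0, "wz": 0, "jaw": 0}]}}

```text
t: 16.5
tool_pos: [0.4438, -0.1685, 0.2286]
tool_rot: [2.339, 2.048, -0.0]
contact_force: [-0.2, 0.1, -0.5]
opening: 0.0853
```

```bash
python3 look.py w20;python3 - <<'E'
from h import *
im=cv2.imread("pics/w20.png");cv2.imwrite("pics/w20z.png",cv2.resize(im[130:330,190:390],None,fx=3,fy=3,interpolation=cv2.INTER_CUBIC))
E
```

```text
16.5 [ 0.4438 -0.1685  0.2286] [ 2.3385e+00  2.0481e+00 -4.0000e-04] [-0.2  0.1 -0.5] 0.08530616561097776
```

View pics/w20z.png

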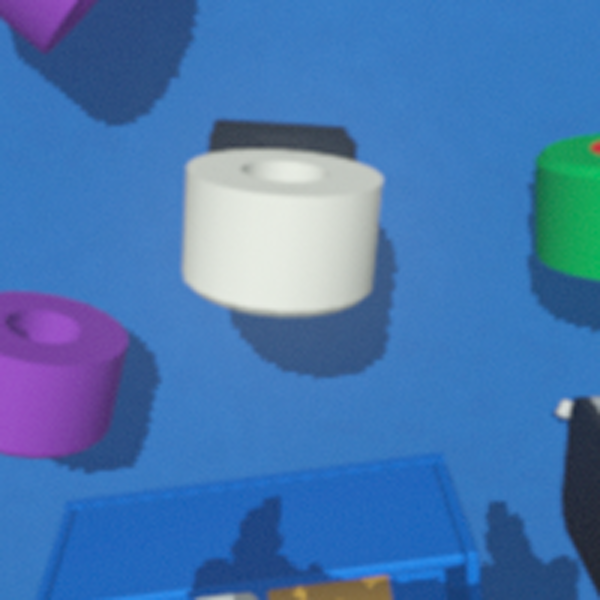

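View pics/w20.png

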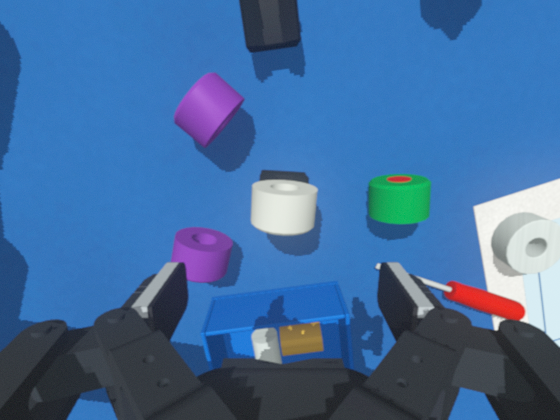

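Run:
```python
from station import ctrl
from h import *
import pickle
ci,o=pickle.load(open("w20.pkl","rb"));R=Ro.from_rotvec(o['tool_rot']).as_matrix();p=o['tool_pos']
z=lambda q:(190+q[0]/3-.3,130+q[1]/3-.3)
l,r,c=[onz(ci,z(q),.062) for q in((186,168),(383,182),(285,172))]
yaw=np.arctan2(r[1]-l[1],r[0]-l[0]);print("cap face",l,r,c,"yaw",yaw,np.linalg.norm(r-l))
l2,r2=[onz(ci,z(q),.062) for q in((182,272),(375,290))];print("back",l2,r2,np.arctan2(r2[1]-l2[1],r2[0]-l2[0]))
y=yaw
ctr=(l+r)/2-.019*np.array([-np.sin(y),np.cos(y),0]);print("center",ctr)
pl,pr=[onz(ci,z(q),.031) for q in((-50,330),(127,345))];print("purple +y face",pl,pr)
print("purple top edge", onz(ci,z((60,295)),.062))
g=lambda a,b:(ctr+a*np.array([np.cos(y),np.sin(y),0])+b*np.array([-np.sin(y),np.cos(y),0]))[:2].round(4)
print("finger corners",g(-.057,-.013),g(-.042,-.013))
plan(o,[ctr[0],ctr[1],.12],np.pi/2+yaw,vmax=.03)
```

```text
cap face [ 0.42042497 -0.16194218  0.062     ] [ 0.48131638 -0.17498599  0.062     ] [ 0.45100642 -0.16749415  0.062     ] yaw -0.21102491827465736 0.06227281935624792
back [ 0.41362528 -0.19582856  0.062     ] [ 0.47508248 -0.21085709  0.062     ] -0.23983000006118477
center [ 0.44689089 -0.1870426   0.062     ]
purple +y face [ 0.32307597 -0.21638727  0.031     ] [ 0.38529007 -0.23131082  0.031     ]
purple top edge [ 0.37313594 -0.19808284  0.062     ]
finger corners [ 0.3884 -0.1878] [ 0.4031 -0.191 ]
n 4 dist [ 0.0031 -0.0185 -0.1086] rot [0.0255 0.0209 0.0788]
0 t [-0.39  0.07  2.73] w [0.006 0.005 0.02 ]
1 t [-0.4   0.1   2.72] w [0.006 0.005 0.02 ]
2 t [-0.41  0.12  2.72] w [0.006 0.005 0.02 ]
3 t [-0.42  0.15  2.72] w [0.006 0.005 0.02 ]
```

{"api": "send_rows", "payload": {"series": [{"tx": -0.4, "ty": 0.1, "tz": 2.7, "wx": 0.01, "wy": 0.01, "wz": 0.02, "jaw": 0}, {"tx": -0.4, "ty": 0.1, "tz": 2.7, "wx": 0.01, "wy": 0.01, "wz": 0.02, "jaw": 0}, {"tx": -0.4, "ty": 0.1, "tz": 2.7, "wx": 0, "wy": 0, "wz": 0.02, "jaw": 0}, {"tx": -0.4, "ty": 0.1, "tz": 2.7, "wx": 0, "wy": 0, "wz": 0.02, "jaw": 0}, {"tx": 0, "ty": 0, "tz": 0.5, "wx": 0, "wy": 0, "wz": 0, "jaw": 0}]}}

```text
t: 17.18
tool_pos: [0.4526, -0.1813, 0.1164]
tool_rot: [2.43, 1.978, 0.013]
contact_force: [-0.1, 0.8, 0.3]
opening: 0.0854
```

```bash
python3 look.py w21;python3 - <<'E'
from station import ctrl
from h import *
import pickle
ci,o=pickle.load(open("w21.pkl","rb"))
plan(ctrl.get_obs(),[.4469,-.1865,.054],np.pi/2-.215,vmax=.015)
E
```

```text
17.175 [ 0.4526 -0.1813  0.1164] [2.4298 1.9783 0.0127] [-0.1  0.8  0.3] 0.0854276417347445
n 5 dist [-0.0061 -0.005  -0.0629] rot [ 0.0127 -0.0008  0.0109]
0 t [-0.12 -0.11  1.26] w [ 0.003 -0.     0.002]
1 t [-0.12 -0.11  1.26] w [ 0.003 -0.     0.002]
2 t [-0.12 -0.11  1.26] w [ 0.003 -0.     0.002]
3 t [-0.12 -0.1   1.26] w [ 0.003 -0.     0.002]
4 t [-0.12 -0.1   1.26] w [ 0.003 -0.     0.002]
```

View pics/w21.png

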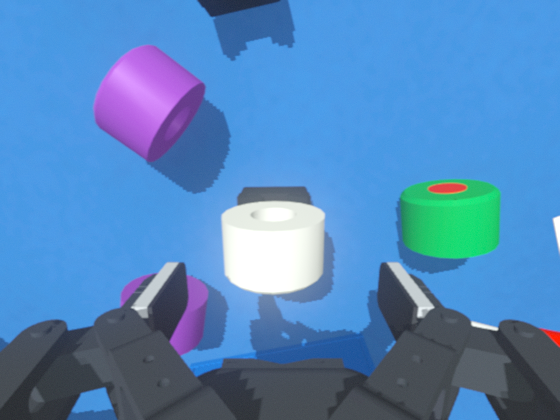

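{"api": "send_rows", "payload": {"series": [{"tx": -0.1, "ty": -0.1, "tz": 1.3, "wx": 0.006, "wy": 0, "wz": 0.003, "jaw": 0}, {"tx": -0.1, "ty": -0.1, "tz": 1.3, "wx": 0.006, "wy": 0, "wz": 0.003, "jaw": 0}, {"tx": -0.1, "ty": -0.1, "tz": 1.3, "wx": 0, "wy": 0, "wz": 0, "jaw": 0}, {"tx": -0.1, "ty": -0.1, "tz": 1.2, "wx": 0, "wy": 0, "wz": 0, "jaw": 0}, {"tx": -0.1, "ty": -0.1, "tz": 0.8, "wx": 0, "wy": 0, "wz": 0, "jaw": 0}]}}

```text
t: 17.85
tool_pos: [0.4496, -0.1858, 0.0576]
tool_rot: [2.436, 1.976, 0.004]
contact_force: [-0.3, 0.0, 0.7]
opening: 0.0851
```

```bash
python3 look.py w22;python3 - <<'E'
from station import ctrl
from h import *
import pickle
ci,o=pickle.load(open("w22.pkl","rb"));R=Ro.from_rotvec(o['tool_rot']).as_matrix()
im=cv2.imread("pics/w22.png");H,S,V=cv2.split(cv2.cvtColor(im,cv2.COLOR_BGR2HSV))
m=(S<70)&(V>120)
for r in range(230,300,6):
    c=np.where(m[r,188:378])[0]+188
    if len(c): print(r,c.min(),c.max(),(R.T@(onz(ci,((c.min()+c.max())/2,r),.062)-o['tool_pos'])*1000).round(1))
plan(ctrl.get_obs(),[.4469,-.1865,.054],np.pi/2-.215,vmax=.015)
E
```

```text
17.85 [ 0.4496 -0.1858  0.0576] [2.4364 1.9757 0.0045] [-0.3  0.   0.7] 0.0851185583636879
230 220 332 [23.9 -1.9 -4.4]
236 209 342 [21.3 -2.1 -4.4]
242 203 347 [18.6 -2.4 -4.4]
248 200 347 [15.8 -3.  -4.4]
254 200 347 [13.1 -3.1 -4.4]
260 200 347 [10.3 -3.1 -4.4]
266 201 347 [ 7.4 -2.9 -4.4]
272 201 347 [ 4.6 -2.9 -4.4]
278 202 346 [ 1.7 -2.9 -4.4]
284 202 346 [-1.2 -2.9 -4.4]
290 203 346 [-4.2 -2.7 -4.4]
296 203 346 [-7.2 -2.8 -4.4]
n 1 dist [-0.0019 -0.001  -0.0026] rot [0.0036 0.0002 0.0068]
0 t [-0.14 -0.17  0.25] w [0.004 0.    0.007]
```

View pics/w22.png

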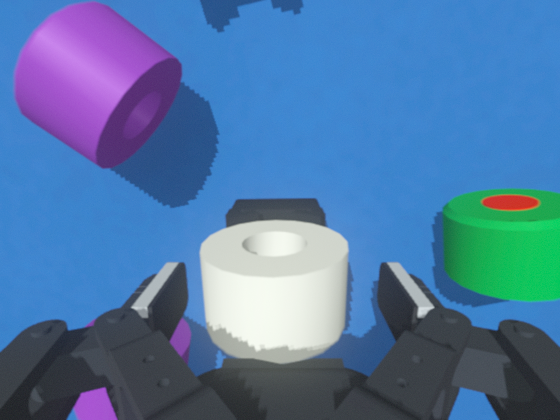

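{"api": "send_rows", "payload": {"series": [{"tx": -0.15, "ty": -0.25, "tz": 0.35, "wx": 0, "wy": 0, "wz": 0.003, "jaw": 0.1}, {"tx": 0, "ty": 0, "tz": 0, "wx": 0, "wy": 0, "wz": 0, "jaw": 1}, {"tx": 0, "ty": 0, "tz": 0, "wx": 0, "wy": 0, "wz": 0, "jaw": 1}, {"tx": 0, "ty": 0, "tz": 0, "wx": 0, "wy": 0, "wz": 0, "jaw": 1}], "squeeze": 55}}

```text
t: 18.4
tool_pos: [0.4463, -0.1869, 0.0534]
tool_rot: [2.441, 1.971, 0.004]
contact_force: [0.2, 1.0, -1.3]
opening: 0.0606
```

{"api": "send_rows", "payload": {"series": [{"tx": 0, "ty": 0, "tz": -2, "wx": 0, "wy": 0, "wz": 0, "jaw": 1}, {"tx": 0, "ty": 0, "tz": -4, "wx": 0, "wy": 0, "wz": 0, "jaw": 1}, {"tx": 0, "ty": 0, "tz": -4, "wx": 0, "wy": 0, "wz": 0, "jaw": 1}]}}

```text
t: 18.77
tool_pos: [0.4425, -0.1846, 0.1506]
tool_rot: [-2.439, -1.97, 0.002]
contact_force: [1.0, -0.7, -1.6]
opening: 0.0608
```

```bash
python3 look.py w23;python3 - <<'E'
from station import ctrl
from h import *
plan(ctrl.get_obs(),[.57,-.06,.15],np.pi/2+.10,vmax=.04)
E
```

```text
18.775 [ 0.4425 -0.1846  0.1506] [-2.4387e+00 -1.9702e+00  1.8000e-03] [ 1.  -0.7 -1.6] 0.060834476189955335
n 5 dist [ 0.1245  0.1263 -0.007 ] rot [ 0.0035  0.0006 -0.3116]
0 t [2.99 1.9  0.15] w [ 0.001  0.    -0.062]
1 t [2.87 2.09 0.15] w [ 0.001  0.    -0.062]
2 t [2.73 2.26 0.14] w [ 0.001  0.    -0.062]
3 t [2.59 2.43 0.14] w [ 0.001  0.    -0.062]
4 t [2.43 2.58 0.14] w [ 0.001  0.    -0.062]
```

View pics/w23.png

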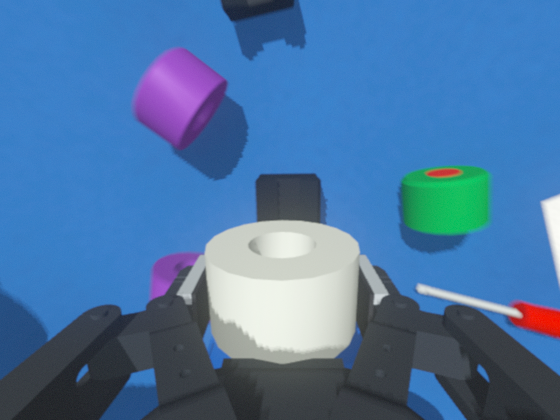

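Cap gripped straight. Its axis is about 8.6 mm above the TCP, so I'll aim for a TCP z of about 0.1015. Next I move towards the shaft end.

{"api": "send_rows", "payload": {"series": [{"tx": 3.0, "ty": 1.9, "tz": 0.1, "wx": 0, "wy": 0, "wz": -0.062, "jaw": 1}, {"tx": 2.9, "ty": 2.1, "tz": 0.1, "wx": 0, "wy": 0, "wz": -0.062, "jaw": 1}, {"tx": 2.7, "ty": 2.3, "tz": 0.1, "wx": 0, "wy": 0, "wz": -0.062, "jaw": 1}, {"tx": 2.6, "ty": 2.4, "tz": 0.1, "wx": 0, "wy": 0, "wz": -0.062, "jaw": 1}, {"tx": 2.4, "ty": 2.6, "tz": 0.1, "wx": 0, "wy": 0, "wz": -0.062, "jaw": 1}]}}

```text
t: 19.45
tool_pos: [0.5736, -0.0583, 0.1533]
tool_rot: [2.097, 2.328, 0.003]
contact_force: [0.6, 0.3, -0.3]
opening: 0.0612
```

Run:
```python
from station import ctrl
from h import *
o=ctrl.get_obs();print(o['tool_pos'])
plan(o,[.631,-.025,.1015],np.pi/2+.10,vmax=.03)
```

```text
[ 0.57356721 -0.05833871  0.15332302]
n 3 dist [ 0.0574  0.0333 -0.0518] rot [0.0072 0.0048 0.0041]
0 t [0.91 2.01 1.74] w [0.002 0.002 0.001]
1 t [0.91 2.01 1.73] w [0.002 0.002 0.001]
2 t [0.91 2.01 1.73] w [0.002 0.002 0.001]
```

{"api": "send_rows", "payload": {"series": [{"tx": 0.8, "ty": 2.0, "tz": 1.7, "wx": 0.002, "wy": 0.002, "wz": 0, "jaw": 1}, {"tx": 0.8, "ty": 2.0, "tz": 1.7, "wx": 0.002, "wy": 0.002, "wz": 0, "jaw": 1}, {"tx": 0.8, "ty": 1.6, "tz": 1.4, "wx": 0.002, "wy": 0, "wz": 0, "jaw": 1}, {"tx": 0, "ty": 0.2, "tz": 0.2, "wx": 0, "wy": 0, "wz": 0, "jaw": 1}]}}

```text
t: 19.95
tool_pos: [0.6313, -0.025, 0.0999]
tool_rot: [2.097, 2.339, -0.001]
contact_force: [-0.7, -0.7, -1.2]
opening: 0.0608
```

```bash
python3 look.py w24;python3 shaft.py w24 60 140|tail -12
python3 - <<'E'
from station import ctrl
from h import *
o=ctrl.get_obs();print(o['tool_pos'])
plan(o,[.628,.003,.1015],np.pi/2+.10,vmax=.05)
E
```

```text
19.95 [ 0.6313 -0.025   0.0999] [ 2.0975e+00  2.3386e+00 -9.0000e-04] [-0.7 -0.7 -1.2] 0.06079517710435621
[ 0.63122799 -0.02533625  0.10025819]
n 1 dist [-0.0032  0.0283  0.0012] rot [0.0001 0.0008 0.0082]
0 t [ 2.85 -0.01 -0.13] w [0.    0.001 0.008]Traceback (most recent call last):
  File "shaft.py", line 10, in <module>
    a,b=c.min()-.5,c.max()+.5
        ~~~~~^^
    return umr_minimum(a, axis, None, out, keepdims, initial, where)
ValueError: zero-size array to reduction operation minimum which has no identity
```

View pics/w24.png

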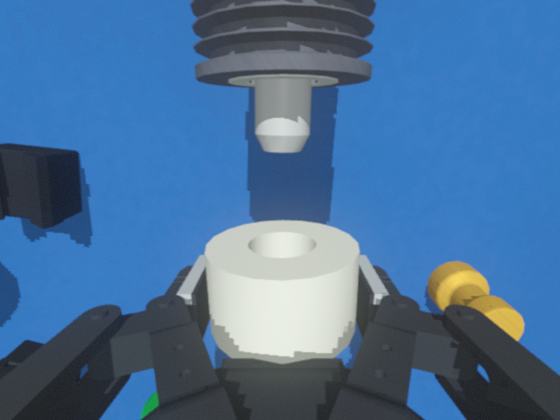

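{"api": "send_rows", "payload": {"series": [{"tx": 1.0, "ty": 0, "tz": -0.13, "wx": 0, "wy": 0, "wz": 0.005, "jaw": 1}, {"tx": 1.0, "ty": 0, "tz": 0, "wx": 0, "wy": 0, "wz": 0, "jaw": 1}, {"tx": 0.7, "ty": 0, "tz": 0, "wx": 0, "wy": 0, "wz": 0, "jaw": 1}]}}

```text
t: 20.38
tool_pos: [0.628, 0.0021, 0.1032]
tool_rot: [2.105, 2.329, 0.001]
contact_force: [0.3, -0.3, -1.4]
opening: 0.0609
```

```bash
python3 look.py w25; python3 look.py s25 scene
python3 - <<'E'
from h import *
im=cv2.imread("pics/s25.png");cv2.imwrite("pics/s25z.png",cv2.resize(im[190:310,200:370],None,fx=4.5,fy=4.5,interpolation=cv2.INTER_CUBIC))
E
```

```text
20.375 [0.628  0.0021 0.1032] [2.1048e+00 2.3292e+00 1.0000e-03] [ 0.3 -0.3 -1.4] 0.06090578269864535
20.425 [0.6279 0.0029 0.1032] [2.1044e+00 2.3303e+00 1.7000e-03] [-0.2  1.1 -1.3] 0.06141556343229229
```

View pics/w25.png

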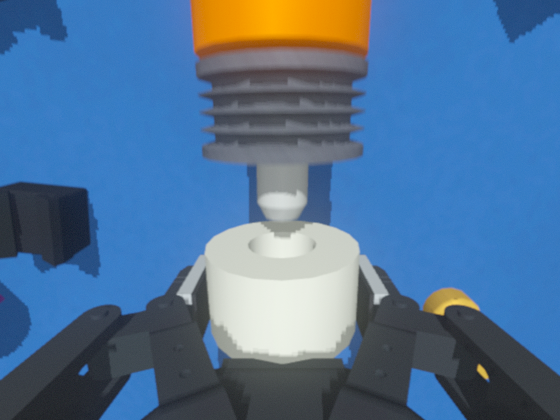

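View pics/s25z.png

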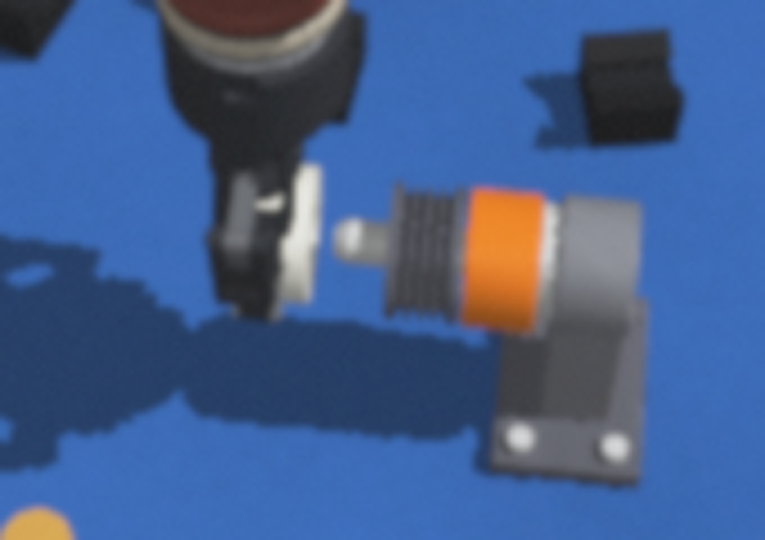

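{"api": "send_rows", "payload": {"series": [{"tx": 0.8, "ty": 0, "tz": 0.12, "wx": 0, "wy": 0, "wz": 0, "jaw": 1}, {"tx": 0.8, "ty": 0, "tz": 0, "wx": 0, "wy": 0, "wz": 0, "jaw": 1}]}}

```text
t: 20.72
tool_pos: [0.6264, 0.0186, 0.1022]
tool_rot: [2.105, 2.329, 0.001]
contact_force: [-0.6, 0.5, -1.4]
opening: 0.0611
```

```bash
python3 look.py w26
```

```text
20.725 [0.6264 0.0186 0.1022] [2.1045e+00 2.3290e+00 1.4000e-03] [-0.6  0.5 -1.4] 0.06105791413598022
```

View pics/w26.png

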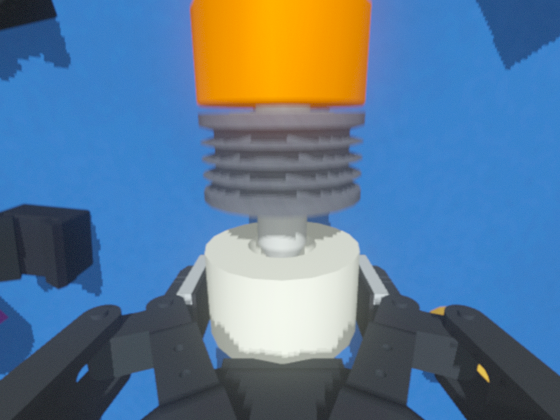

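{"api": "send_rows", "payload": {"series": [{"tx": 0.8, "ty": 0, "tz": 0, "wx": 0, "wy": 0, "wz": 0, "jaw": 1}, {"tx": 0.6, "ty": 0, "tz": 0, "wx": 0, "wy": 0, "wz": 0, "jaw": 1}]}}

```text
t: 21.02
tool_pos: [0.6248, 0.0343, 0.1022]
tool_rot: [2.104, 2.33, 0.002]
contact_force: [0.1, 0.3, -1.8]
opening: 0.0611
```

{"api": "send_rows", "payload": {"series": [{"tx": 0.5, "ty": 0, "tz": 0, "wx": 0, "wy": 0, "wz": 0, "jaw": 1}], "squeeze": 80}}

```text
t: 21.15
tool_pos: [0.6243, 0.0393, 0.1022]
tool_rot: [2.103, 2.33, 0.001]
contact_force: [0.1, -13.9, -1.9]
opening: 0.0605
```

{"api": "send_rows", "payload": {"series": [{"tx": 0.5, "ty": 0, "tz": 0, "wx": 0, "wy": 0, "wz": 0, "jaw": 1}]}}

```text
t: 21.28
tool_pos: [0.6244, 0.0393, 0.1026]
tool_rot: [2.097, 2.323, -0.012]
contact_force: [0.7, -25.6, -1.2]
opening: 0.0606
```

{"api": "send_rows", "payload": {"series": [{"tx": 0.5, "ty": 0, "tz": 0, "wx": 0, "wy": 0, "wz": 0, "jaw": 1}]}}

```text
t: 21.4
tool_pos: [0.6244, 0.039, 0.103]
tool_rot: [2.093, 2.316, -0.024]
contact_force: [-0.3, -18.7, -0.6]
opening: 0.0605
```

```bash
python3 look.py w27
```

```text
21.4 [0.6244 0.039  0.103 ] [ 2.0932  2.3159 -0.024 ] [ -0.3 -18.7  -0.6] 0.06053075092932428
```

View pics/w27.png

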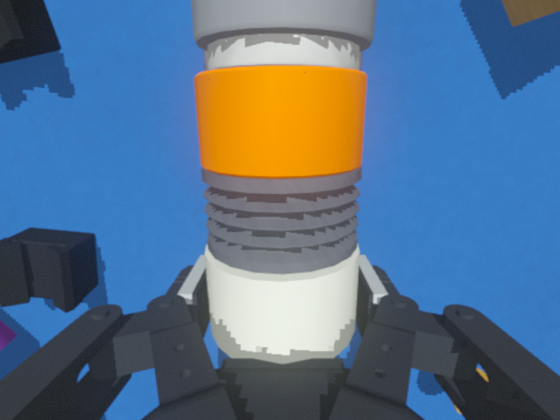

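{"api": "send_rows", "payload": {"series": [{"tx": 0, "ty": 0, "tz": 0.3, "wx": 0, "wy": 0, "wz": 0, "jaw": 1}, {"tx": 0, "ty": 0, "tz": 0, "wx": 0, "wy": 0, "wz": 0, "jaw": 0}, {"tx": 0, "ty": 0, "tz": 0, "wx": 0, "wy": 0, "wz": 0, "jaw": 0}, {"tx": 0, "ty": 0, "tz": 0, "wx": 0, "wy": 0, "wz": 0, "jaw": 0}]}}

```text
t: 21.95
tool_pos: [0.6253, 0.0386, 0.1014]
tool_rot: [2.093, 2.313, -0.022]
contact_force: [0.4, -1.0, 1.0]
opening: 0.0856
```

{"api": "send_rows", "payload": {"series": [{"tx": 0, "ty": 0, "tz": -2, "wx": 0, "wy": 0, "wz": 0, "jaw": 0}, {"tx": 0, "ty": 0, "tz": -4, "wx": 0, "wy": 0, "wz": 0, "jaw": 0}, {"tx": -1, "ty": -1, "tz": -4, "wx": 0, "wy": 0, "wz": 0, "jaw": 0}, {"tx": -3, "ty": -4, "tz": -1, "wx": 0, "wy": 0, "wz": 0, "jaw": 0}, {"tx": 0, "ty": 0, "tz": 0, "wx": 0, "wy": 0, "wz": 0, "jaw": 0}]}}

```text
t: 22.58
tool_pos: [0.5792, -0.003, 0.2231]
tool_rot: [2.086, 2.312, -0.016]
contact_force: [0.0, 0.4, -0.3]
opening: 0.0853
```

```bash
python3 look.py w28; python3 look.py s28 scene
python3 - <<'E'
from h import *
im=cv2.imread("pics/s28.png");cv2.imwrite("pics/s28z.png",cv2.resize(im[190:310,200:370],None,fx=4.5,fy=4.5,interpolation=cv2.INTER_CUBIC))
E
```

```text
22.575 [ 0.5792 -0.003   0.2231] [ 2.0862  2.3123 -0.016 ] [ 0.   0.4 -0.3] 0.08532519772574275
22.625 [ 0.5804 -0.0023  0.2234] [ 2.0847  2.3125 -0.0138] [-0.8  0.5  0.5] 0.08541074647225506
```

View pics/w28.png

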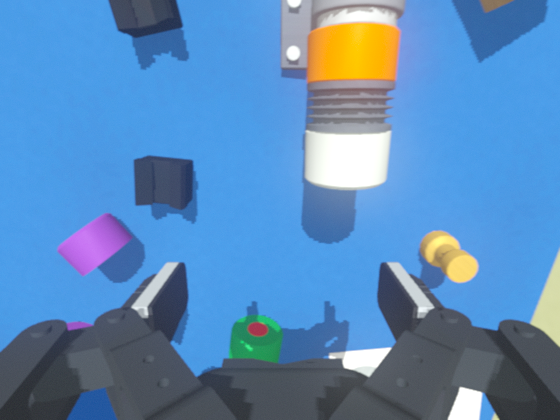

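View pics/s28z.png

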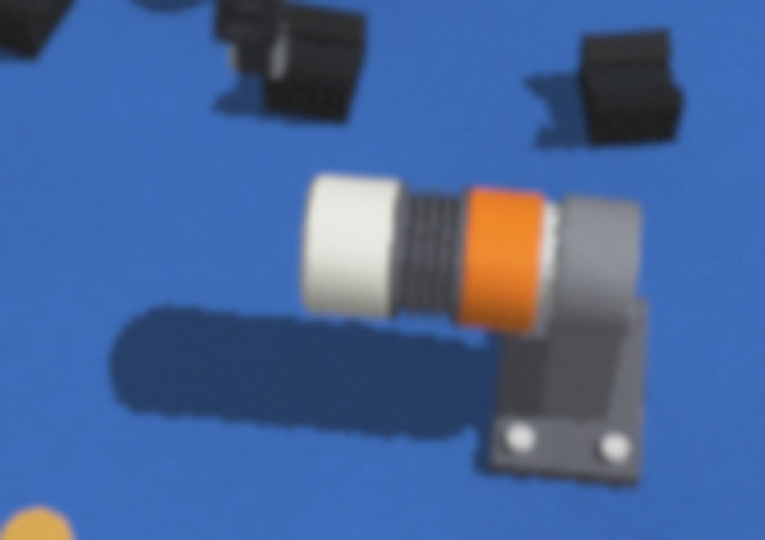

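Run:
```python
from h import *
import pickle
ci,o=pickle.load(open("w28.pkl","rb"))
im=cv2.imread("pics/w28.png");cv2.imwrite("pics/w28z.png",cv2.resize(im[0:200,270:430],None,fx=3.5,fy=3,interpolation=cv2.INTER_CUBIC))
u=np.array([.1,-.995,0]);H,S,V=cv2.split(cv2.cvtColor(im,cv2.COLOR_BGR2HSV))
for r in range(10,195,3):
    c=int(round(356-r*.05)); x=onz(ci,(c,r),.137); print(r,H[r,c],S[r,c],V[r,c],round(float((x-np.array([.6161,.123,0]))[:2]@u[:2])*1000,1),end=" | ")
```

```text
10 15 5 206 -5.6 | 13 0 0 255 -4.1 | 16 0 0 255 -2.5 | 19 0 0 255 -1.0 | 22 10 71 242 0.6 | 25 23 219 255 2.2 | 28 23 219 255 3.8 | 31 23 220 255 5.4 | 34 23 227 255 7.0 | 37 23 242 255 8.6 | 40 23 228 255 10.2 | 43 24 255 255 11.8 | 46 24 255 255 13.5 | 49 24 255 255 15.1 | 52 23 255 255 16.8 | 55 23 255 255 18.4 | 58 23 255 255 20.1 | 61 23 255 255 21.8 | 64 23 255 255 23.5 | 67 23 255 255 25.2 | 70 23 255 255 26.9 | 73 23 255 255 28.6 | 76 23 255 255 30.3 | 79 13 159 222 32.0 | 82 147 16 171 33.8 | 85 150 15 171 35.5 | 88 171 39 138 37.3 | 91 173 34 136 39.1 | 94 168 33 139 40.9 | 97 143 14 162 42.6 | 100 174 29 123 44.4 | 103 135 13 154 46.2 | 106 123 14 170 48.1 | 109 171 15 119 49.9 | 112 158 8 132 51.7 | 115 117 14 167 53.6 | 118 143 8 128 55.4 | 121 120 11 135 57.3 | 124 110 18 172 59.2 | 127 108 19 178 61.1 | 130 107 20 179 63.0 | 133 45 8 190 64.9 | 136 0 0 255 66.8 | 139 0 0 255 68.7 | 142 0 0 255 70.7 | 145 0 0 255 72.6 | 148 0 0 255 74.6 | 151 0 0 255 76.6 | 154 0 0 255 78.5 | 157 0 0 255 80.5 | 160 0 0 255 82.5 | 163 0 0 255 84.6 | 166 0 0 255 86.6 | 169 0 0 255 88.6 | 172 0 0 255 90.7 | 175 0 0 255 92.8 | 178 0 0 255 94.8 | 181 0 0 255 96.9 | 184 0 0 255 99.0 | 187 45 9 220 101.1 | 190 108 63 178 103.3 | 193 108 101 172 105.4 |
```

View pics/w28z.png

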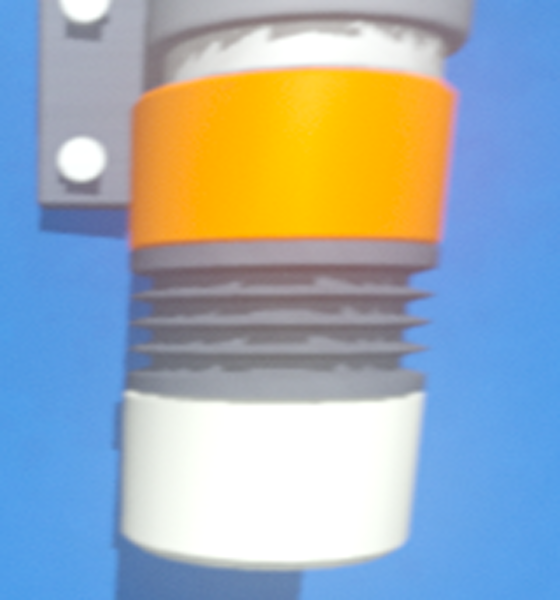

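The part boundaries measured from the flange are 0.5, 32, 65 and 101 mm, against an ideal of 0, 32, 64 and 102. The stack is snug and the gripper is clear, so I'm handing in.

Run:
```python
from station import ctrl
print(ctrl.finish_job(), ctrl.get_obs()['t'])
```

```text
the job is handed in; nothing more can be done
the job is handed in; nothing more can be done
```

The idler is built: I threaded the orange sleeve, then the dark pulley, then the white cap onto the shaft, mouth towards the flange. Each was pushed until it met solid contact (about 14–27 N along the shaft) and then released. The job was handed in at about 22.6 s of the 72 s allowed; it reports no verdict.

**Last checks:**
- **Stack:** the wrist picture puts the part boundaries at 0.5, 32, 65 and 101 mm from the flange, against an ideal of 0, 32, 64 and 102. This is within my measuring error.
- **Gripper:** it is open and well clear of the stack, and the contact force reads about zero.
- **Bystanders:** no bystander or look-alike was touched, as far as the pictures and forces show. I did not measure their final positions.

**Along the way:**
- **Sleeve grip:** the first one landed too high on the part, so I opened the jaws and took it again lower.
- **Pulley gap:** after I let go of the pulley, a thin gap showed between it and the sleeve. Pushing the cap home closed it.
- **Calibration:** the cameras disagreed by about 4 mm on the shaft tip's position, so I lined up each part with the wrist camera.

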